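# Line up the open sensor units on the rail and cover them

## Task

First slide the open sensor units along the bench into an even row against the stop rail: each one square, with a short end touching the rail and centred in a marked place, filling the places from the red cap without a gap. The circuit boards are not screwed down yet, so never lift a unit off the bench. Only when the whole row is lined up, set a grey cover on each unit, label up and with its edges flush with the case all round, and leave the row straight; do not disturb the bin, the meter or the spool.

Things in the scene. Friction and masses are not known exactly. Their poses are not given: they have to be found in the camera images.
- rail: Fixed aluminium stop rail on the bench, 440 mm long, 20 mm deep, 15 mm high, with a red cap at its left (+y) end. Origin on the bench at the middle of its front face (the face towards the robot); its y axis runs along the rail towards the red cap, x points away from the robot, square to the rail.
- place1 (a point): Centre, at bench level, of marked place 1 at the rail (1 is nearest the red cap; 100 mm apart). Axes as the rail's. A thin white outline on the bench, 76 mm (x) by 50 mm (y), its far short side being the rail's face; a black tick on the rail marks its middle. A unit in place has its origin here and a short end touching the rail.
- place2 (a point): Centre, at bench level, of marked place 2 at the rail (1 is nearest the red cap; 100 mm apart). Axes as the rail's. A thin white outline on the bench, 76 mm (x) by 50 mm (y), its far short side being the rail's face; a black tick on the rail marks its middle. A unit in place has its origin here and a short end touching the rail.
- place3 (a point): Centre, at bench level, of marked place 3 at the rail (1 is nearest the red cap; 100 mm apart). Axes as the rail's. A thin white outline on the bench, 76 mm (x) by 50 mm (y), its far short side being the rail's face; a black tick on the rail marks its middle. A unit in place has its origin here and a short end touching the rail.
- place4 (a point): Centre, at bench level, of marked place 4 at the rail (1 is nearest the red cap; 100 mm apart). Axes as the rail's. A thin white outline on the bench, 76 mm (x) by 50 mm (y), its far short side being the rail's face; a black tick on the rail marks its middle. A unit in place has its origin here and a short end touching the rail.
- unit_a: Sensor unit: white open-topped case, 76 mm (x) by 50 mm (y) by 24 mm high, walls 4 mm, with a green circuit board inside whose surface is 11.5 mm above the underside. Loose, 0.15 kg. Origin at the centre of its underside, z up. Either short end may face the rail. May be absent.
- unit_b: Sensor unit: white open-topped case, 76 mm (x) by 50 mm (y) by 24 mm high, walls 4 mm, with a green circuit board inside whose surface is 11.5 mm above the underside. Loose, 0.15 kg. Origin at the centre of its underside, z up. Either short end may face the rail. May be absent.
- unit_c: Sensor unit: white open-topped case, 76 mm (x) by 50 mm (y) by 24 mm high, walls 4 mm, with a green circuit board inside whose surface is 11.5 mm above the underside. Loose, 0.15 kg. Origin at the centre of its underside, z up. Either short end may face the rail. May be absent.
- unit_d: Sensor unit: white open-topped case, 76 mm (x) by 50 mm (y) by 24 mm high, walls 4 mm, with a green circuit board inside whose surface is 11.5 mm above the underside. Loose, 0.15 kg. Origin at the centre of its underside, z up. Either short end may face the rail. May be absent.
- cover_1: Grey cover, a flat 76 mm (x) by 50 mm (y) by 16 mm block-like shell, dark vent slots and a blue label on its top. Loose, 0.06 kg; it has no lip and simply rests on the rim of a unit, same outline. Origin at the centre of its underside, z up. At the start the four covers are piled in the tray. Any cover fits any unit, either way round.
- cover_2: Grey cover, a flat 76 mm (x) by 50 mm (y) by 16 mm block-like shell, dark vent slots and a blue label on its top. Loose, 0.06 kg; it has no lip and simply rests on the rim of a unit, same outline. Origin at the centre of its underside, z up. At the start the four covers are piled in the tray. Any cover fits any unit, either way round.
- cover_3: Grey cover, a flat 76 mm (x) by 50 mm (y) by 16 mm block-like shell, dark vent slots and a blue label on its top. Loose, 0.06 kg; it has no lip and simply rests on the rim of a unit, same outline. Origin at the centre of its underside, z up. At the start the four covers are piled in the tray. Any cover fits any unit, either way round.
- cover_4: Grey cover, a flat 76 mm (x) by 50 mm (y) by 16 mm block-like shell, dark vent slots and a blue label on its top. Loose, 0.06 kg; it has no lip and simply rests on the rim of a unit, same outline. Origin at the centre of its underside, z up. At the start the four covers are piled in the tray. Any cover fits any unit, either way round.
- tray: Fixed black shallow tray, 160 mm (x) by 140 mm (y), rim 12 mm high, walls and floor 5 mm. Holds the pile of covers. Origin at the centre of its underside.
- bin: Bystander: yellow open bin, 140 by 100 by 60 mm high. Origin at the centre of its underside.
- meter: Bystander: orange hand-held multimeter lying flat, 160 by 80 by 36 mm high. Origin at the centre of its underside.
- spool: Bystander: steel-grey solder spool standing on end, 60 mm across, 44 mm high. Origin at the centre of its underside.
There are look-alikes about, which are no part of the job. What is shaped like the unit_a but pink is not meant.

How it is judged:
By the outcome, as a careful person would: the job done as asked, in the order asked, and still so for the second after the job is handed in, with the robot touching nothing.
Of unit_a, unit_b, unit_c, unit_d only 3 to 4 are there at a start; the rules pass over those that are not, and their reading is None.
At some moment in a run one of unit_a, unit_b, unit_c, unit_d may be knocked a few centimetres aside while the robot is not near it.
Once in a run the grip may slacken for a moment while it holds something.
It also fails if it takes over 210 s, if anything falls off the work surface, if the arm or the gripper's body presses on something with over 40 N, if the wrist force passes 120 N, or if a joint passes its speed limit or range.

## Robot

A 6-joint arm with a two-finger parallel gripper is mounted at the origin on the work surface. World frame = base frame: x ahead of the robot, y to its left, z up, the work surface at z = 0. Lengths are in m, angles in rad, forces in N, time in s.
With the tool pointing down it reaches from about 0.275 to 0.75 m from the base axis. Payload 10.2 kg.
Tool frame: the origin (TCP) lies at the very end of the fingers, on their centre line; the grasp point (between the pads) lies 19 mm behind it; z points along the fingers, y is the line along which they close (so a half turn about z gives the same grasp; the last joint's range is limited). The gripper opens to 85 mm and grips with 20 to 120 N. Pads are 22 mm wide; open, the fingers measure 114 mm over their backs; the gripper's body (76 mm by 85 mm) begins 54 mm behind the grasp point. The pads swing forward as they close: fully open they stand 13 mm farther back than shut.
Start: joints at [-0.223, 0.313, 1.498, -0, 1.331, -0.223], TCP at [0.525, -0, 0.231] pointing down, gripper open.
Joint ranges: [-2.94, 2.94], [-0.97, 2.17], [0.19, 2.56], [-1.23, 4.37], [0.02, 3.11], [-2.88, 2.88]. Speed limits (rad/s): [2.39, 2.39, 3.01, 3.14, 3.14, 3.14].

## Interface

Orientations are given as a unit quaternion [w, x, y, z].
In Python, from cell import * gives the robot as it stands. The module is installed in compiled form; this text tells all that it offers.
- The arm moves only by the tool send_rows, never from a script. Its argument "plan" is a list of rows, each a list of 3 entries, a list of its own where there are three numbers: the shift along the tool's x, y, z each as a share of 1 m, from -1 to 1, then the turn, a rotation vector about the tool's x, y, z each as a share of pi/2 rad, from -1 to 1, then the closure, from 0 (fully open) to 1 (shut). In form: [[[x, y, z], [wx, wy, wz], hand], ...]. A call has 1 to 20 rows; each row shifts and turns the commanded pose from where the row before left it, along the tool's axes as they then stand; what a row does not reach is not made up. A row lasts 1/8 s, in which the tool goes at most 62.5 mm and 10.7 degrees, less where a joint would pass 70% of its speed; a pose out of reach is approached as far as the arm can. A call with a number of a shift or a turn outside -1 to 1 is refused whole. A call with a gripper value outside its range is refused whole. The fingers move at their own pace and stop on an object; "force" is the grip in N (left out, the last holds). Time passes only in rows, so rows that do not move let the fingers close. It gives the time, the measured TCP pose, the force, the opening and the grip force at its end, in the units of the state.
- get_state(): the state, without advancing time (a new reading comes with each control period).
- get_image(name): name is "scene" or "side" or "wrist"; returns a dict with "frame" (384x512x3 uint8, blue, green, red), "fx", "fy", "cx", "cy" (pixels), "world_to_cam" (4x4, takes a point from world to camera coordinates); the wrist camera has in their place "mount" (4x4, takes a point from camera to tool coordinates, whose origin is the TCP and whose axes are the flange's). Camera axes: x right, y down, z forward; pixel columns grow to the right and rows downward; lengths in m; the calibration is good to about 2 mm. A picture is of the moment at which its call begins: read the wrist's pose just before it. There is no depth.
- sign_off(): hands the job in; it is judged then, once.
Trained networks look in a picture, given as the dict that the camera call returned (one of the last four; its "shot" number tells which), for a name from the list of things; names that differ only in an ending like _2 or _b are one class to them, and where a whole thing is asked for, a point or a joint stands for the part that bears it (a point fixed in the world has none). Each returns a list of dicts, best first, with "conf" (0 to 1); they miss things now and then, are a little off and sometimes report something else, mostly with a low value. They report only what shows in the picture. A call takes as long as a camera call. They do not tell look-alikes from the thing itself.
- regions_of(name, picture): "pixels" (384x512 bool, what is visible of it) and "uv" ([column, row] in pixels, amid what is visible of it).
- tip_of(name, picture): "uv" ([column, row] in pixels: a listed point, or the origin of a listed thing).
The state is a dict: "clock": time; "joints": joint angles; "joint_velocities": joint speeds; "effort": joint torques, N m; "tcp_pos": TCP position; "tcp_rot": TCP orientation; "wrist_force": force on the tool from outside, world axes, zero at the start; "wrist_torque": the same for the moment, N m; "width": finger opening in m; "gripper_force": force on a finger pad.
Only numpy, scipy, OpenCV 4.12 (cv2) and the standard library are available. Lean on these libraries where they do the work, as an engineer would, in place of code of your own. Each camera call takes 0.05 s, during which the arm holds its last target. There are 200 camera calls.

## Working session

There is one attempt and no reset: what is moved stays moved. The work goes in short steps, Python scripts to look and compute and a tool call to move; the robot and the scene stay as the last step left them, time stands still between calls to the robot, and variables do not carry over. Pictures are saved under pics/ and viewed, at most 15 in all, crops included, and the job is handed in when it is done.

Besides the shell and the picture viewer there is one more tool, called after "Call:" as name([rows], argument=value, ...), one row to a line, values as JSON. send_rows: Moves the arm, as the interface text tells. Shift numbers are shares of 1 m and turn numbers shares of pi/2 rad, none past 1 either way. Its arguments: {"type":"object","properties":{"plan":{"type":"array","items":{"type":"array"}},"force":{"type":"number"}},"required":["plan"]}

```bash
mkdir -p pics; python3 - <<'E'
from cell import *
import cv2,numpy as np
s=get_state();print(s)
for n in ["scene","side"]:
    p=get_image(n);cv2.imwrite(f"pics/{n}0.png",p["frame"]);print(n,p["fx"],p["cx"],p["cy"],np.round(p["world_to_cam"],3).tolist())
    for k in ["unit_a","cover_1","tray","rail","bin","meter","spool"]:
        print(k,[(np.round(r["uv"]).tolist(),round(r["conf"],2),int(r["pixels"].sum())) for r in regions_of(k,p)])
p=get_image("wrist");print(p["mount"],p["fx"]);cv2.imwrite("pics/wrist0.png",p["frame"])
E
```

```text
{'clock': 0.0, 'joints': array([-2.23392323e-01,  3.13454467e-01,  1.49842333e+00, -1.74527211e-05,
        1.33103640e+00, -2.23373842e-01]), 'joint_velocities': array([ 0.00195471,  0.00226458, -0.00030059,  0.0008633 ,  0.00084697,
       -0.00087005]), 'effort': array([-5.78409599e-04, -4.12261176e+01, -2.59742296e+01, -3.58453699e-04,
        4.11797926e-03, -1.23038126e-05]), 'tcp_pos': array([5.24738336e-01, 4.68719090e-05, 2.30737979e-01]), 'tcp_rot': array([-5.54618761e-04,  7.07111692e-01,  7.07101562e-01, -3.59292842e-04]), 'wrist_force': array([-0.56564407, -0.09766175,  0.51305206]), 'wrist_torque': array([0.03730584, 0.01468113, 0.01669879]), 'gripper_force': 0.0, 'width': 0.08565715455666051}
scene 430.1654386906567 253.6424371547752 188.29698674690886 [[0.543, 0.84, -0.013, -0.294], [0.677, -0.447, -0.585, -0.354], [-0.498, 0.309, -0.811, 1.478], [0.0, 0.0, 0.0, 1.0]]
unit_a [([176.0, 192.0], 0.88, 522), ([247.0, 157.0], 0.88, 482), ([279.0, 134.0], 0.72, 379), ([217.0, 179.0], 0.69, 512)]
cover_1 [([118.0, 242.0], 0.89, 593), ([126.0, 262.0], 0.63, 68), ([126.0, 254.
[... 419 characters left out ...]
 231.0], 0.63, 687), ([228.0, 264.0], 0.61, 878)]
cover_1 [([308.0, 317.0], 0.86, 266), ([308.0, 289.0], 0.59, 998), ([316.0, 310.0], 0.54, 192), ([306.0, 308.0], 0.52, 260), ([332.0, 194.0], 0.41, 544)]
tray [([288.0, 193.0], 0.52, 1081)]
rail [([282.0, 195.0], 0.56, 1104)]
bin [([171.0, 136.0], 0.64, 1600)]
meter [([288.0, 157.0], 0.95, 1191)]
spool [([333.0, 193.0], 0.67, 488), ([286.0, 193.0], 0.63, 1065)]
[[-2.74283994e-04 -9.51981754e-01 -3.06154643e-01  7.81995727e-02]
 [ 9.99998838e-01 -7.20239397e-04  1.34367092e-03  2.76721456e-04]
 [-1.49965483e-03 -3.06153918e-01  9.51980845e-01 -1.43572470e-01]
 [ 0.00000000e+00  0.00000000e+00  0.00000000e+00  1.00000000e+00]] 284.3680748482476
```

```bash
python3 - <<'E'
import cv2,numpy as np
a=cv2.imread("pics/scene0.png")[80:320,80:420];b=cv2.imread("pics/side0.png")[80:350,100:380]
a=cv2.resize(a,None,fx=2.35,fy=2.35,interpolation=cv2.INTER_CUBIC);b=cv2.resize(b,None,fx=2.2,fy=2.2,interpolation=cv2.INTER_CUBIC)
cv2.imwrite("pics/a.png",a);cv2.imwrite("pics/b.png",b)
E
```

```text
(no output)
```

View pics/a.png

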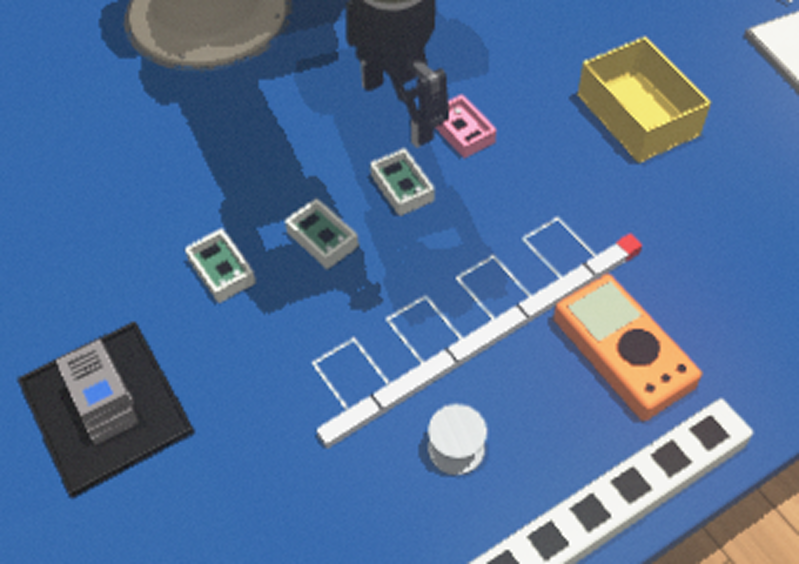

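View pics/b.png

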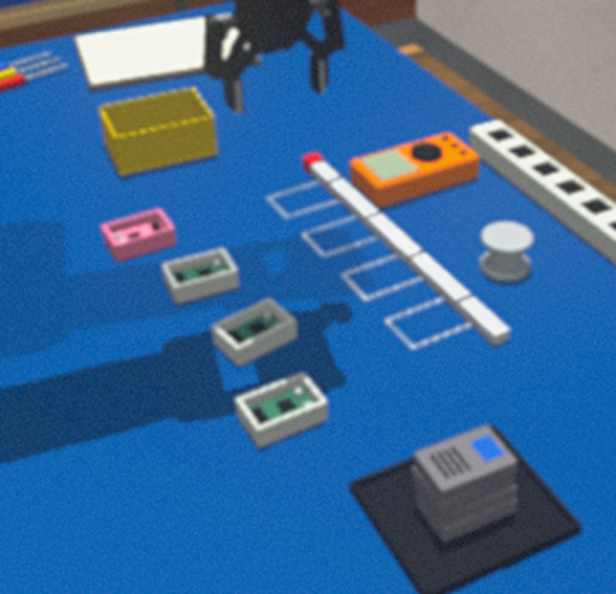

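View pics/wrist0.png

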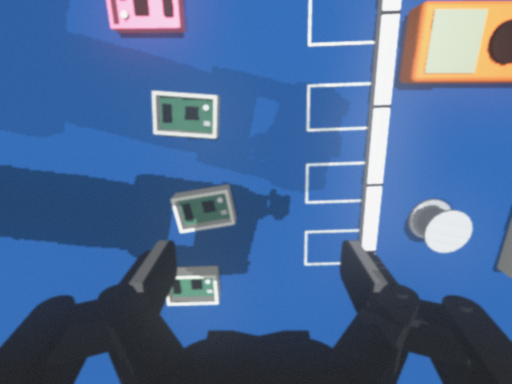

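Three white units (wrist image about (185,115), (203,208), (193,285)), a pink look-alike at (145,15), four outlines along the rail, and the covers stacked in the tray. So places 1 to 3 get filled.

```bash
cat > h.py <<'E'
from cell import *
import cv2,numpy as np
from scipy.spatial.transform import Rotation as R
from scipy.optimize import least_squares
def shot(name,save=None):
    s=get_state();p=get_image(name)
    if name=="wrist":
        T=np.eye(4);q=s["tcp_rot"];T[:3,:3]=R.from_quat(q,scalar_first=True).as_matrix();T[:3,3]=s["tcp_pos"]
        p["w2c"]=np.linalg.inv(T@np.array(p["mount"]))
    else: p["w2c"]=np.array(p["world_to_cam"])
    if save: cv2.imwrite(f"pics/{save}.png",p["frame"])
    return p
def proj(p,X):
    c=np.atleast_2d(X)@p["w2c"][:3,:3].T+p["w2c"][:3,3]
    return np.c_[p["fx"]*c[:,0]/c[:,2]+p["cx"],p["fy"]*c[:,1]/c[:,2]+p["cy"]]
def onz(p,uv,z):
    uv=np.atleast_2d(np.array(uv,float));d=np.c_[(uv[:,0]-p["cx"])/p["fx"],(uv[:,1]-p["cy"])/p["fy"],np.ones(len(uv))]@p["w2c"][:3,:3]
    o=-p["w2c"][:3,:3].T@p["w2c"][:3,3]
    return (o+d*((z-o[2])/d[:,2])[:,None])
def box(x,y,a,L,W,z0,z1):
    c,s=np.cos(a),np.sin(a)
    return np.array([[x+c*i-s*j,y+s*i+c*j,z] for z in(z0,z1) for i in(-L/2,L/2) for j in(-W/2,W/2)])
def fitbox(p,mask,L,W,z0,z1,a0s=(0,.3,-.3)):
    m=mask.astype(np.uint8);cs,_=cv2.findContours(m,cv2.RETR_EXTERNAL,cv2.CHAIN_APPROX_NONE);c=max(cs,key=cv2.contourArea)[:,0].astype(float)
    k=(c[:,0]>2)&(c[:,0]<509)&(c[:,1]>2)&(c[:,1]<381);c=c[k]
    g=onz(p,[c.mean(0)],(z0+z1)/2)[0]
    def f(v):
        h=cv2.convexHull(proj(p,box(*v,L,W,z0,z1)).astype(np.float32))
        return [cv2.pointPolygonTest(h,(float(u),float(w)),True)-.5 for u,w in c]
    b=min((least_squares(f,[g[0],g[1],a],x_scale=[.01,.01,.1],loss="soft_l1",diff_step=1e-4) for a in a0s),key=lambda r:r.cost)
    return b.x,np.sqrt(2*b.cost/len(c))
E
python3 - <<'E'
from h import *
for n in ["scene","side","wrist"]:
    p=shot(n)
    for k in range(1,5):
        for r in tip_of(f"place{k}",p)[:4]: print(n,k,np.round(onz(p,r["uv"],0)[0,:2],3),np.round(r["uv"]),round(r["conf"],2))
        
    for r in regions_of("unit_a",p):
        x,e=fitbox(p,r["pixels"],.076,.05,0,.024)
        print(n,"unit",np.round(x,3),round(e,2),np.round(r["uv"]),round(r["conf"],2), p["frame"][r["pixels"]].mean(0).round())
    for nm in ["tray","cover_1"]:
        for r in regions_of(nm,p): print(n,nm,np.round(onz(p,r["uv"],.06 if nm[0]=='c' else .005)[0,:2],3),round(r["conf"],2),r["pixels"].sum())
E
```

```text
scene 1 [ 0.636 -0.034] [262. 222.] 0.95
scene 1 [0.623 0.163] [318. 186.] 0.93
scene 1 [0.622 0.061] [288. 202.] 0.92
scene 1 [ 0.639 -0.137] [230. 242.] 0.89
scene 2 [ 0.636 -0.034] [262. 222.] 0.95
scene 2 [0.623 0.163] [318. 186.] 0.93
scene 2 [0.622 0.061] [288. 202.] 0.92
scene 2 [ 0.639 -0.137] [230. 242.] 0.89
scene 3 [ 0.636 -0.034] [262. 222.] 0.95
scene 3 [0.623 0.163] [318. 186.] 0.93
scene 3 [0.622 0.061] [288. 202.] 0.92
scene 3 [ 0.639 -0.137] [230. 242.] 0.89
scene 4 [ 0.636 -0.034] [262. 222.] 0.95
scene 4 [0.623 0.163] [318. 186.] 0.93
scene 4 [0.622 0.061] [288. 202.] 0.92
scene 4 [ 0.639 -0.137] [230. 242.] 0.89
scene unit [ 0.426 -0.191  0.034] 0.29 [172. 193.] 0.85 [140. 149. 132.]
scene unit [ 0.403  0.175 -0.036] 0.99 [280. 134.] 0.8 [142. 120. 173.]
scene unit [ 0.45  -0.066  0.145] 0.36 [217. 178.] 0.79 [112. 117. 107.]
scene unit [ 0.437  0.057 -0.071] 0.43 [250. 157.] 0.56 [129. 133. 121.]
scene unit [0.78  0.134 0.033] 4.43 [345. 226.] 0.2 [115. 153. 196.]
scene tray [ 0.568 -0.38 ] 0.6 2315
scene cover_1 [ 0.565 -0.37 ] 0.58 48
scene cover_1 [ 0.578 -0.3
[... 877 characters left out ...]
. 146. 131.]
side unit [ 0.45  -0.068  0.177] 0.47 [216. 228.] 0.58 [121. 122. 112.]
side unit [ 0.671 -0.026 -1.712] 6.14 [289. 196.] 0.53 [195. 186. 184.]
side tray [ 0.494 -0.407] 0.64 3081
side tray [0.434 0.057] 0.52 575
side cover_1 [ 0.518 -0.378] 0.94 972
side cover_1 [ 0.492 -0.407] 0.81 247
side cover_1 [ 0.505 -0.427] 0.74 265
side cover_1 [ 0.479 -0.43 ] 0.65 280
wrist unit [ 0.427 -0.192  0.024] 1.37 [190. 289.] 0.81 [152. 157. 141.]
wrist unit [ 0.451 -0.068  0.171] 0.32 [202. 207.] 0.73 [126. 128. 113.]
wrist unit [ 0.437  0.057 -0.069] 0.29 [185. 116.] 0.67 [154. 160. 137.]
wrist unit [0.401 0.175 0.009] 0.52 [145.  14.] 0.64 [181. 158. 207.]
wrist tray [0.676 0.053] 0.4 5193
```

Call:
send_rows([
  [[0, 0, 0], [0, 0, -0.1], 0],
  [[0, 0, 0], [0, 0, -0.1], 0],
  [[0, 0, 0], [0, 0, -0.1], 0],
  [[0, 0, 0], [0, 0, -0.1], 0],
  [[0, 0, 0], [0, 0, -0.1], 0],
  [[0, 0, 0], [0, 0, -0.1], 0],
  [[0, 0, 0], [0, 0, -0.1], 0],
  [[0, 0, 0], [0, 0, -0.1], 0],
  [[0, 0, 0], [0, 0, -0.1], 0],
  [[0, 0, 0], [0, 0, -0.1], 0],
  [[-0.02, 0.03, -0.02], [0, 0, 0], 0],
  [[-0.015, 0.03, -0.03], [0, 0, 0], 0],
  [[0, 0, 0], [0, 0, 0], 0],
  [[0, 0, 0], [0, 0, 0], 0],
], force=30)

```text
clock: 3.8
tcp_pos: [0.5596, 0.0597, 0.2804]
tcp_rot: [-0.001, -0.0, 1.0, -0.0]
wrist_force: [-0.6, -1.1, 0.4]
width: 0.0855
gripper_force: 0.0
```

```bash
python3 - <<'E'
from h import *
s=get_state();print(s["clock"],s["tcp_pos"],s["tcp_rot"],s["joints"])
p=shot("wrist","w1")
for r in tip_of("place1",p)[:4]: print(np.round(onz(p,r["uv"],0)[0,:2],4),np.round(r["uv"]),round(r["conf"],2))
E
```

```text
3.8 [0.55958153 0.05970348 0.28044931] [-7.41880616e-04 -2.57815974e-05  9.99999724e-01 -3.75317564e-05] [-1.01765482e-01  3.69844080e-01  1.29147550e+00 -2.26345099e-04
  1.48174153e+00 -1.67259308e+00]
```

View pics/w1.png

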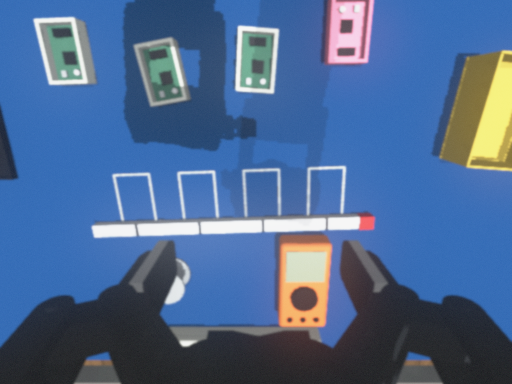

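```bash
cat >> h.py <<'E'
def fitrow(p,g=(.667,.013,0.03),places=(1,2,3,4),ticks=True):
    im=cv2.GaussianBlur(p["frame"][:,:,2].astype(np.float32),(0,0),1.0)
    n=np.linspace(.004,1,40)
    L=[];Tk=[]
    for k in places:
        yc=(2.5-k)*.1
        for s in(-1,1): L+=[(-.076+.072*(1-t),yc+s*.025) for t in n]
        L+=[(-.076,yc+s*.025) for s in 2*n-1]
    L=np.array(L)
    for k in (1,2,3,4): Tk+=[(d,(2.5-k)*.1) for d in np.linspace(.003,.017,8)]
    Tk=np.array(Tk)
    def W(v,P,z):
        c,s=np.cos(v[2]),np.sin(v[2]);return np.c_[v[0]+c*P[:,0]-s*P[:,1],v[1]+s*P[:,0]+c*P[:,1],np.full(len(P),z)]
    def samp(q): return cv2.remap(im,q[:,0].astype(np.float32)[None],q[:,1].astype(np.float32)[None],cv2.INTER_LINEAR)[0]
    def f(v):
        a=samp(proj(p,W(v,L,0)));return -a.mean()+(0.4*samp(proj(p,W(v,Tk,.015))).mean() if ticks else 0)
    from scipy.optimize import minimize,brute
    r=brute(f,[slice(g[0]-.012,g[0]+.012,.002),slice(g[1]-.012,g[1]+.012,.002),slice(g[2]-.04,g[2]+.041,.008)],finish=None)
    v=minimize(f,r,method="Nelder-Mead",options=dict(initial_simplex=[r,r+[.001,0,0],r+[0,.001,0],r+[0,0,.004]],xatol=1e-5,fatol=1e-3)).x
    cs,sn=np.cos(v[2]),np.sin(v[2])
    return v,{k:np.array([v[0]-cs*.038-sn*(2.5-k)*.1,v[1]-sn*.038+cs*(2.5-k)*.1]) for k in(1,2,3,4)},f(v)
def units(p,minconf=.3):
    o=[]
    for r in regions_of("unit_a",p):
        f=p["frame"][r["pixels"]].mean(0)
        if r["conf"]<minconf or f[2]>f[1]+12: continue
        x,e=fitbox(p,r["pixels"],.076,.05,0,.024)
        o.append((np.round(x,4),round(e,2),round(r["conf"],2)))
    return o
E
python3 - <<'E'
from h import *
p=shot("wrist")
for t in(True,False):print(fitrow(p,ticks=t))
v,P,_=fitrow(p)
im=p["frame"].copy()
c,s=np.cos(v[2]),np.sin(v[2])
for k in P:
  q=proj(p,[[P[k][0]+c*i-s*j,P[k][1]+s*i+c*j,0] for i,j in((.038,.025),(-.038,.025),(-.038,-.025),(.038,-.025))])
  cv2.polylines(im,[q.round().astype(int)],False,(0,0,255))
cv2.imwrite("pics/f1.png",cv2.resize(im[150:250,80:390],None,fx=2.5,fy=2.5))
for n in ("scene","side"):print(n,fitrow(shot(n)))
for u in units(p):print(u)
E
```

```text
(array([0.66703364, 0.01647551, 0.03553806]), {1: array([0.62372804, 0.16503064]), 2: array([0.6272811 , 0.06509378]), 3: array([ 0.63083416, -0.03484308]), 4: array([ 0.63438722, -0.13477994])}, np.float32(-91.168175))
(array([0.66706842, 0.01656351, 0.03530821]), {1: array([0.62379697, 0.16512859]), 2: array([0.62732706, 0.06519092]), 3: array([ 0.63085715, -0.03474676]), 4: array([ 0.63438724, -0.13468443])}, np.float32(-163.36754))
scene (array([ 0.73012409,  0.00260877, -0.21323946]), {1: array([0.72472884, 0.15725318]), 2: array([0.70356613, 0.05951813]), 3: array([ 0.68240342, -0.03821692]), 4: array([ 0.66124071, -0.13595197])}, np.float32(-123.16958))
side (array([0.69630712, 0.0209563 , 0.09024479]), {1: array([0.6449434 , 0.16692125]), 2: array([0.65395564, 0.06732818]), 3: array([ 0.66296787, -0.03226489]), 4: array([ 0.67198011, -0.13185796])}, np.float32(-76.8419))
(array([ 0.4525, -0.0684,  0.172 ]), np.float64(0.36), 0.86)
(array([ 0.4274, -0.1929,  0.0215]), np.float64(0.66), 0.79)
(array([ 0.4373,  0.0565, -0.0683]), np.float64(0.54), 0.66)
```

View pics/f1.png

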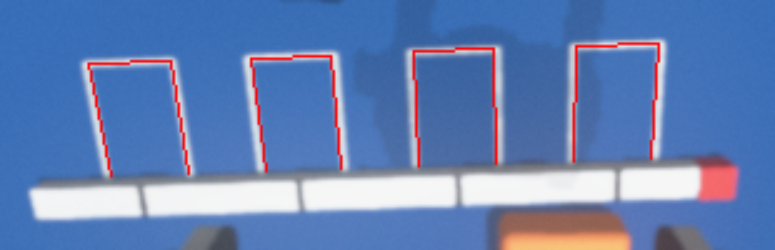

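Call:
send_rows([
  [[0.041, -0.001, 0.045], [0, 0, 0], 0],
  [[0.041, -0.001, 0.045], [0, 0, 0], 0],
  [[0.0403, -0.0012, 0.045], [0, 0, 0], 0],
  [[0, 0, 0.05], [0, 0, 0.0433], 0],
  [[0, 0, 0.05], [0, 0, 0], 0],
  [[0, 0, 0.03], [0, 0, 0], 0],
  [[0, 0, 0.0115], [0, 0, 0], 0],
  [[0, 0, 0], [0, 0, 0], 0],
  [[0, 0, 0], [0, 0, 0], 0.2],
  [[0, 0, 0], [0, 0, 0], 0.3],
  [[0, 0, 0], [0, 0, 0], 0.4],
  [[0, 0, 0], [0, 0, 0], 0.5],
  [[0, 0, 0], [0, 0, 0], 0.5],
  [[0, 0, 0], [0, 0, 0], 0.5],
  [[0, 0, 0], [0, 0, 0], 0.5],
], force=25)

```text
clock: 5.98
tcp_pos: [0.438, 0.0567, 0.0053]
tcp_rot: [0.0, 0.034, 0.999, -0.0]
wrist_force: [-2.0, 0.2, 6.3]
width: 0.0499
gripper_force: 25.8
```

Call:
send_rows([
  [[0, 0, 0], [0, 0, -0.033], 0.5],
  [[0, 0, 0], [0, 0, -0.0329], 0.5],
  [[-0.01, 0.0057, 0], [0, 0, 0], 0.5],
  [[-0.0195, 0.0107, 0], [0, 0, 0], 0.5],
  [[-0.0195, 0.0107, 0], [0, 0, 0], 0.5],
  [[-0.0195, 0.0107, 0], [0, 0, 0], 0.5],
  [[-0.0195, 0.0107, 0], [0, 0, 0], 0.5],
  [[-0.0195, 0.0107, 0], [0, 0, 0], 0.5],
  [[-0.0195, 0.0107, 0], [0, 0, 0], 0.5],
  [[-0.0195, 0.0107, 0], [0, 0, 0], 0.5],
  [[-0.0195, 0.0107, 0], [0, 0, 0], 0.5],
  [[-0.0135, 0.0072, 0], [0, 0, 0], 0.5],
  [[-0.0059, 0.0032, 0], [0, 0, 0], 0.5],
  [[0, 0, 0], [0, 0, 0], 0.5],
  [[0, 0, 0], [0, 0, 0], 0.5],
])

```text
clock: 7.85
tcp_pos: [0.62, 0.1652, 0.0054]
tcp_rot: [0.001, -0.018, 1.0, 0.0]
wrist_force: [1.9, 1.6, 5.1]
width: 0.0495
gripper_force: 26.6
```

Call:
send_rows([
  [[-0.001, 0, 0], [0, 0, 0], 0.5],
  [[-0.001, 0, 0], [0, 0, 0], 0.5],
  [[-0.001, 0, 0], [0, 0, 0], 0.5],
  [[0, 0, 0], [0, 0, 0], 0.5],
])

```text
clock: 8.35
tcp_pos: [0.6216, 0.1651, 0.0054]
tcp_rot: [-0.001, -0.018, 1.0, -0.0]
wrist_force: [-4.4, 0.3, 9.9]
width: 0.0496
gripper_force: 27.2
```

```bash
python3 - <<'E'
from h import *
p=shot("wrist","w2");s=get_state();print(s["tcp_pos"],s["wrist_force"],R.from_quat(s["tcp_rot"],scalar_first=True).as_matrix()[:2,1])
for u in units(p):print(u)
print(fitrow(p,(.667,.0165,.0355),(2,3)))
E
```

```text
[0.62164607 0.16511013 0.00538584] [-4.94882236  0.52556496  9.14194744] [-0.03552616  0.99936875]
(array([0.6216, 0.1644, 0.0342]), np.float64(0.47), 0.59)
(array([0.66565577, 0.01648738, 0.01306578]), {1: array([0.6256992 , 0.16597809]), 2: array([0.62700574, 0.06598662]), 3: array([ 0.62831228, -0.03400484]), 4: array([ 0.62961882, -0.1339963 ])}, np.float32(-70.04215))
```

View pics/w2.png

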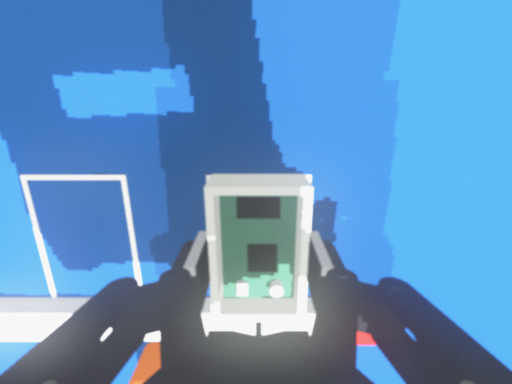

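Call:
send_rows([
  [[-0.001, 0, 0], [0, 0, 0], 0.5],
  [[-0.001, 0, 0], [0, 0, 0], 0.5],
  [[0, 0, 0], [0, 0, 0], 0.5],
])

```text
clock: 8.82
tcp_pos: [0.6236, 0.1651, 0.0054]
tcp_rot: [-0.001, -0.018, 1.0, -0.0]
wrist_force: [-4.9, 1.2, 10.3]
width: 0.0495
gripper_force: 27.2
```

Call:
send_rows([
  [[0, 0, 0], [0, 0, 0], 0.38],
  [[0, 0, 0], [0, 0, 0], 0.3],
  [[0, 0, 0], [0, 0, 0], 0.2],
  [[0, 0, 0], [0, 0, 0], 0.1],
  [[0, 0, 0], [0, 0, 0], 0],
  [[0, 0, -0.03], [0, 0, 0], 0],
  [[0, 0, -0.05], [0, 0, 0], 0],
  [[0.05, -0.02, -0.06], [0, 0, 0], 0],
  [[0.05, -0.04, -0.06], [0, 0, 0], 0],
  [[0, -0.04, -0.06], [0, 0, 0], 0],
  [[0, 0, 0], [0, 0, 0], 0],
  [[0, 0, 0], [0, 0, 0], 0],
])

```text
clock: 10.32
tcp_pos: [0.5526, 0.0841, 0.2253]
tcp_rot: [-0.0, -0.018, 1.0, 0.0]
wrist_force: [0.1, -0.8, -0.5]
width: 0.0855
gripper_force: 0.0
```

```bash
python3 - <<'E'
from h import *
p=shot("wrist");s=get_state();print(s["tcp_pos"],R.from_quat(s["tcp_rot"],scalar_first=True).as_matrix()[:2,1])
for u in units(p):print(u)
print(fitrow(p,(.667,.0165,.0355),(2,3,4)))
E
```

```text
[0.5524325  0.08437355 0.22475085] [-0.03581349  0.99935842]
(array([ 0.4523, -0.0687,  0.1726]), np.float64(0.34), 0.68)
(array([ 0.4276, -0.1928,  0.0217]), np.float64(0.44), 0.65)
(array([0.6247, 0.1645, 0.0297]), np.float64(0.66), 0.6)
(array([0.66688471, 0.01609305, 0.03451792]), {1: array([0.62373068, 0.16469228]), 2: array([0.62718179, 0.06475184]), 3: array([ 0.6306329 , -0.03518859]), 4: array([ 0.634084  , -0.13512902])}, np.float32(-114.84881))
```

Call:
send_rows([
  [[0.035, -0.05, 0.03], [0, 0, 0], 0],
  [[0.035, -0.05, 0.03], [0, 0, 0], 0],
  [[0.0356, -0.0493, 0.03], [0, 0, 0], 0],
  [[0, 0, 0.03], [0, 0, -0.0873], 0],
  [[0, 0, 0.05], [0, 0, 0], 0],
  [[0, 0, 0.035], [0, 0, 0], 0],
  [[0, 0, 0.015], [0, 0, 0], 0],
  [[0, 0, 0], [0, 0, 0], 0.1],
  [[0, 0, 0], [0, 0, 0], 0.2],
  [[0, 0, 0], [0, 0, 0], 0.3],
  [[0, 0, 0], [0, 0, 0], 0.4],
  [[0, 0, 0], [0, 0, 0], 0.5],
  [[0, 0, 0], [0, 0, 0], 0.5],
  [[0, 0, 0], [0, 0, 0], 0.5],
  [[0, 0, 0], [0, 0, 0], 0.5],
], force=25)

```text
clock: 12.3
tcp_pos: [0.4611, -0.057, 0.014]
tcp_rot: [0.001, -0.086, 0.996, -0.0]
wrist_force: [-1.2, -0.4, 7.2]
width: 0.0489
gripper_force: 25.0
```

```bash
python3 - <<'E'
from h import *
p=shot("wrist");s=get_state();print(s["tcp_pos"],R.from_quat(s["tcp_rot"],scalar_first=True).as_matrix()[:2,1])
for u in units(p):print(u)
E
```

```text
[ 0.46108544 -0.05701196  0.01404552] [-0.17188552  0.98511658]
(array([ 0.4274, -0.1933,  0.0305]), np.float64(0.49), 0.95)
(array([ 0.4505, -0.0598,  0.1902]), np.float64(0.58), 0.77)
```

Call:
send_rows([
  [[0, 0, 0], [0, 0, 0], 0.3],
  [[0, 0, 0], [0, 0, 0], 0.1],
  [[0, 0, 0], [0, 0, 0], 0],
  [[0.0095, 0, 0.005], [0, 0, 0], 0],
  [[0, 0, 0.0045], [0, 0, 0], 0],
  [[0, 0, 0], [0, 0, 0], 0.1],
  [[0, 0, 0], [0, 0, 0], 0.2],
  [[0, 0, 0], [0, 0, 0], 0.3],
  [[0, 0, 0], [0, 0, 0], 0.4],
  [[0, 0, 0], [0, 0, 0], 0.5],
  [[0, 0, 0], [0, 0, 0], 0.5],
  [[0, 0, 0], [0, 0, 0], 0.5],
])

```text
clock: 13.9
tcp_pos: [0.4514, -0.0584, 0.004]
tcp_rot: [0.0, -0.086, 0.996, -0.0]
wrist_force: [-0.7, 0.2, 5.5]
width: 0.0497
gripper_force: 26.3
```

```bash
cat >> h.py <<'E'
def yaw(s):
    m=R.from_quat(s["tcp_rot"],scalar_first=True).as_matrix();return np.arctan2(-m[0,1],m[1,1])
def togo(s,x,y,a):
    "turn share first, then shift in the turned tool axes"
    d=np.array([x,y])-s["tcp_pos"][:2];c,n=np.cos(a),np.sin(a)
    return dict(turn=round(-(a-yaw(s))/(np.pi/2),4),tx=round(-(c*d[0]+n*d[1]),4),ty=round(-n*d[0]+c*d[1],4),z=round(s["tcp_pos"][2],4))
E
python3 - <<'E'
from h import *
p=shot("wrist");s=get_state();print(s["tcp_pos"],yaw(s))
for u in units(p):print(u)
# relative: unit centre minus tcp along tool
print(togo(s,.6272-.004,.0649,.0353))
E
```

```text
[ 0.45142287 -0.0584443   0.00397508] 0.1726658770054093
(array([ 0.4506, -0.0594,  0.1856]), np.float64(0.65), 0.9)
(array([ 0.4273, -0.1934,  0.0321]), np.float64(0.41), 0.82)
{'turn': np.float64(0.0874), 'tx': np.float64(-0.176), 'ty': np.float64(0.1172), 'z': np.float64(0.004)}
```

Call:
send_rows([
  [[0, 0, 0], [0, 0, 0.0437], 0.5],
  [[0, 0, 0], [0, 0, 0.0437], 0.5],
  [[-0.009, 0.006, 0], [0, 0, 0], 0.5],
  [[-0.019, 0.0126, 0], [0, 0, 0], 0.5],
  [[-0.019, 0.0126, 0], [0, 0, 0], 0.5],
  [[-0.019, 0.0126, 0], [0, 0, 0], 0.5],
  [[-0.019, 0.0126, 0], [0, 0, 0], 0.5],
  [[-0.019, 0.0126, 0], [0, 0, 0], 0.5],
  [[-0.019, 0.0126, 0], [0, 0, 0], 0.5],
  [[-0.019, 0.0126, 0], [0, 0, 0], 0.5],
  [[-0.019, 0.0126, 0], [0, 0, 0], 0.5],
  [[-0.01, 0.0066, 0], [0, 0, 0], 0.5],
  [[-0.005, 0.0038, 0], [0, 0, 0], 0.5],
  [[0, 0, 0], [0, 0, 0], 0.5],
  [[0, 0, 0], [0, 0, 0], 0.5],
])

```text
clock: 15.88
tcp_pos: [0.6234, 0.065, 0.004]
tcp_rot: [0.001, -0.018, 1.0, 0.0]
wrist_force: [1.4, 0.9, 3.4]
width: 0.0492
gripper_force: 26.5
```

Call:
send_rows([
  [[-0.001, 0, 0], [0, 0, 0], 0.5],
  [[-0.001, 0, 0], [0, 0, 0], 0.5],
  [[-0.001, 0, 0], [0, 0, 0], 0.5],
  [[-0.001, 0, 0], [0, 0, 0], 0.5],
  [[0, 0, 0], [0, 0, 0], 0.5],
])

```text
clock: 16.5
tcp_pos: [0.6263, 0.0649, 0.004]
tcp_rot: [-0.001, -0.018, 1.0, -0.0]
wrist_force: [-4.6, -0.4, 7.5]
width: 0.0495
gripper_force: 27.0
```

Call:
send_rows([
  [[-0.001, 0, 0], [0, 0, 0], 0.5],
  [[-0.001, 0, 0], [0, 0, 0], 0.5],
  [[0, 0, 0], [0, 0, 0], 0.5],
])

```text
clock: 16.88
tcp_pos: [0.6283, 0.065, 0.004]
tcp_rot: [-0.001, -0.018, 1.0, -0.0]
wrist_force: [-2.8, -0.8, 8.2]
width: 0.0494
gripper_force: 27.0
```

```bash
python3 - <<'E'
from h import *
p=shot("wrist","w3");s=get_state();print(s["tcp_pos"],s["wrist_force"],yaw(s))
for u in units(p):print(u)
print(fitrow(p,(.667,.0165,.0355),(1,3)))
E
```

```text
[0.62836434 0.06494068 0.00401753] [-3.63736433  0.26324561  8.71086009] 0.035249492848147455
(array([0.6237, 0.1654, 0.0408]), np.float64(2.4), 0.84)
(array([0.6276, 0.0642, 0.0464]), np.float64(0.54), 0.81)
(array([ 0.66898317,  0.0161969 , -0.00601034]), {1: array([0.6318854 , 0.16642259]), 2: array([0.63128437, 0.06642439]), 3: array([ 0.63068334, -0.0335738 ]), 4: array([ 0.63008231, -0.133572  ])}, np.float32(-117.158195))
```

View pics/w3.png

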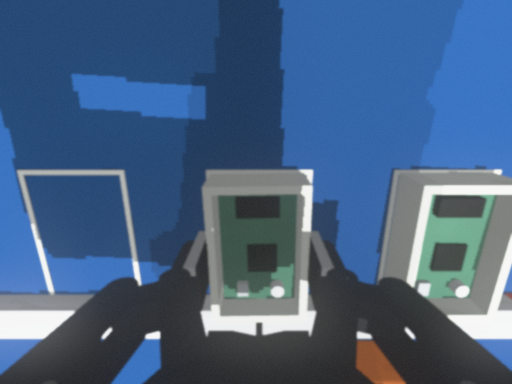

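Call:
send_rows([
  [[-0.001, 0, 0], [0, 0, 0], 0.5],
  [[-0.001, 0, 0], [0, 0, 0], 0.5],
  [[0, 0, 0], [0, 0, 0], 0.5],
])

```text
clock: 17.35
tcp_pos: [0.629, 0.065, 0.004]
tcp_rot: [-0.003, -0.018, 1.0, -0.0]
wrist_force: [-12.2, -1.4, 13.6]
width: 0.0497
gripper_force: 27.4
```

Call:
send_rows([
  [[-0.001, 0, 0], [0, 0, 0], 0.5],
  [[-0.001, 0, 0], [0, 0, 0], 0.5],
  [[0, 0, 0], [0, 0, 0], 0.5],
])

```text
clock: 17.73
tcp_pos: [0.6298, 0.0654, 0.0038]
tcp_rot: [-0.004, -0.018, 1.0, 0.0]
wrist_force: [-17.5, -0.6, 16.3]
width: 0.0491
gripper_force: 26.2
```

Call:
send_rows([
  [[0.001, 0, 0], [0, 0, 0], 0.5],
  [[0, 0, 0], [0, 0, 0], 0.38],
  [[0, 0, 0], [0, 0, 0], 0.3],
  [[0, 0, 0], [0, 0, 0], 0.2],
  [[0, 0, 0], [0, 0, 0], 0.1],
  [[0, 0, 0], [0, 0, 0], 0],
  [[0, 0, -0.03], [0, 0, 0], 0],
  [[0, 0, -0.05], [0, 0, 0], 0],
  [[0.03, -0.02, -0.04], [0, 0, 0], 0],
  [[0.03, -0.02, -0.04], [0, 0, 0], 0],
  [[0.03, -0.02, -0.04], [0, 0, 0], 0],
  [[0, 0, 0], [0, 0, 0], 0],
  [[0, 0, 0], [0, 0, 0], 0],
])

```text
clock: 19.35
tcp_pos: [0.5442, 0.0023, 0.2031]
tcp_rot: [-0.0, -0.018, 1.0, 0.0]
wrist_force: [-0.7, 0.8, 0.5]
width: 0.0856
gripper_force: 0.0
```

```bash
python3 - <<'E'
from h import *
p=shot("wrist");s=get_state();print(s["tcp_pos"],yaw(s))
for u in units(p):print(u)
print(fitrow(p,(.667,.0165,.0355),(3,4)))
u=[u[0] for u in units(shot("wrist")) if u[0][1]<-.12][0]
print(u,togo(s,*u))
E
```

```text
[0.54414323 0.00249143 0.20260645] 0.03559284871406111
(array([0.6232, 0.1651, 0.0297]), np.float64(1.08), 0.94)
(array([ 0.4271, -0.1931,  0.022 ]), np.float64(0.49), 0.8)
(array([0.6286, 0.0647, 0.049 ]), np.float64(0.47), 0.75)
(array([0.66776756, 0.01630588, 0.03433511]), {1: array([0.62464071, 0.16491299]), 2: array([0.62807354, 0.06497193]), 3: array([ 0.63150638, -0.03496913]), 4: array([ 0.63493922, -0.13491019])}, np.float32(-122.28064))
[ 0.427  -0.1933  0.0269] {'turn': np.float64(0.0055), 'tx': np.float64(0.1224), 'ty': np.float64(-0.1926), 'z': np.float64(0.2026)}
```

Call:
send_rows([
  [[0.0245, -0.0385, 0.02], [0, 0, 0.0055], 0],
  [[0.0245, -0.0385, 0.02], [0, 0, 0], 0],
  [[0.0245, -0.0385, 0.02], [0, 0, 0], 0],
  [[0.0245, -0.0385, 0.02], [0, 0, 0], 0],
  [[0.0244, -0.0386, 0.02], [0, 0, 0], 0],
  [[0, 0, 0.05], [0, 0, 0], 0],
  [[0, 0, 0.033], [0, 0, 0], 0],
  [[0, 0, 0.015], [0, 0, 0], 0],
  [[0, 0, 0], [0, 0, 0], 0.1],
  [[0, 0, 0], [0, 0, 0], 0.2],
  [[0, 0, 0], [0, 0, 0], 0.3],
  [[0, 0, 0], [0, 0, 0], 0.4],
  [[0, 0, 0], [0, 0, 0], 0.5],
  [[0, 0, 0], [0, 0, 0], 0.5],
  [[0, 0, 0], [0, 0, 0], 0.5],
])

```text
clock: 21.42
tcp_pos: [0.4276, -0.194, 0.0064]
tcp_rot: [0.0, -0.013, 1.0, -0.0]
wrist_force: [-1.0, 1.5, 7.4]
width: 0.0494
gripper_force: 26.0
```

```bash
python3 - <<'E'
from h import *
p=shot("wrist");s=get_state();print(s["tcp_pos"],yaw(s))
for u in units(p):print(u)
print(togo(s,.6315-.003,-.0350,.0353))
E
```

```text
[ 0.42762177 -0.19407627  0.0063879 ] 0.026781653716130362
(array([ 0.4274, -0.1946,  0.0276]), np.float64(0.84), 0.85)
{'turn': np.float64(-0.0054), 'tx': np.float64(-0.2064), 'ty': np.float64(0.1519), 'z': np.float64(0.0064)}
```

Call:
send_rows([
  [[0, 0, 0], [0, 0, -0.0054], 0.5],
  [[-0.01, 0.0074, 0], [0, 0, 0], 0.5],
  [[-0.02, 0.0147, 0], [0, 0, 0], 0.5],
  [[-0.02, 0.0147, 0], [0, 0, 0], 0.5],
  [[-0.02, 0.0147, 0], [0, 0, 0], 0.5],
  [[-0.02, 0.0147, 0], [0, 0, 0], 0.5],
  [[-0.02, 0.0147, 0], [0, 0, 0], 0.5],
  [[-0.02, 0.0147, 0], [0, 0, 0], 0.5],
  [[-0.02, 0.0147, 0], [0, 0, 0], 0.5],
  [[-0.02, 0.0147, 0], [0, 0, 0], 0.5],
  [[-0.02, 0.0147, 0], [0, 0, 0], 0.5],
  [[-0.01, 0.0074, 0], [0, 0, 0], 0.5],
  [[-0.0064, 0.0048, 0], [0, 0, 0], 0.5],
  [[0, 0, 0], [0, 0, 0], 0.5],
  [[0, 0, 0], [0, 0, 0], 0.5],
])

```text
clock: 23.4
tcp_pos: [0.6289, -0.0348, 0.0064]
tcp_rot: [0.001, -0.018, 1.0, -0.0]
wrist_force: [2.5, 2.5, 4.4]
width: 0.0493
gripper_force: 27.0
```

Call:
send_rows([
  [[-0.001, 0, 0], [0, 0, 0], 0.5],
  [[-0.001, 0, 0], [0, 0, 0], 0.5],
  [[-0.001, 0, 0], [0, 0, 0], 0.5],
  [[0, 0, 0], [0, 0, 0], 0.5],
])

```text
clock: 23.9
tcp_pos: [0.6307, -0.035, 0.0064]
tcp_rot: [-0.001, -0.018, 1.0, -0.0]
wrist_force: [-4.5, 0.7, 10.4]
width: 0.0494
gripper_force: 27.5
```

Call:
send_rows([
  [[-0.001, 0, 0], [0, 0, 0], 0.5],
  [[-0.001, 0, 0], [0, 0, 0], 0.5],
  [[0, 0, 0], [0, 0, 0], 0.5],
])

```text
clock: 24.28
tcp_pos: [0.632, -0.035, 0.0064]
tcp_rot: [-0.002, -0.018, 1.0, -0.0]
wrist_force: [-9.8, -0.3, 12.3]
width: 0.0496
gripper_force: 27.8
```

Call:
send_rows([
  [[-0.001, 0, 0], [0, 0, 0], 0.5],
  [[0, 0, 0], [0, 0, 0], 0.5],
])

```text
clock: 24.52
tcp_pos: [0.6319, -0.035, 0.0064]
tcp_rot: [-0.003, -0.018, 1.0, 0.0]
wrist_force: [-15.1, -1.0, 16.8]
width: 0.0494
gripper_force: 28.3
```

Call:
send_rows([
  [[0.001, 0, 0], [0, 0, 0], 0.5],
  [[0, 0, 0], [0, 0, 0], 0.38],
  [[0, 0, 0], [0, 0, 0], 0.3],
  [[0, 0, 0], [0, 0, 0], 0.2],
  [[0, 0, 0], [0, 0, 0], 0.1],
  [[0, 0, 0], [0, 0, 0], 0],
  [[0, 0, -0.03], [0, 0, 0], 0],
  [[0, 0, -0.05], [0, 0, 0], 0],
  [[0.02, 0.04, -0.03], [0, 0, 0], 0],
  [[0.02, 0.04, -0.03], [0, 0, 0], 0],
  [[0.02, 0.04, -0.03], [0, 0, 0], 0],
  [[0, 0, 0], [0, 0, 0], 0],
  [[0, 0, 0], [0, 0, 0], 0],
])

```text
clock: 26.15
tcp_pos: [0.5691, 0.0828, 0.1753]
tcp_rot: [-0.0, -0.018, 1.0, -0.0]
wrist_force: [0.1, -0.5, 0.4]
width: 0.0853
gripper_force: 0.0
```

```bash
python3 - <<'E'
from h import *
p=shot("wrist","w4");s=get_state();print(s["tcp_pos"],yaw(s))
for u in units(p):print(u)
print(fitrow(p,(.667,.0165,.0355),(4,)))
print(togo(s,.6236,.165,.0353))
im=p["frame"][100:330];cv2.imwrite("pics/w4.png",cv2.resize(im,None,fx=1.56,fy=1.56,interpolation=cv2.INTER_CUBIC))
E
```

```text
[0.56906038 0.08244642 0.17481361] 0.03449762252061479
(array([0.6239, 0.1648, 0.0348]), np.float64(0.89), 0.65)
(array([ 0.6315, -0.0365,  0.0259]), np.float64(1.57), 0.63)
(array([0.6289, 0.0645, 0.0376]), np.float64(0.23), 0.57)
(array([0.6718715 , 0.01567896, 0.00401624]), {1: array([0.63326938, 0.16552513]), 2: array([0.633671  , 0.06552594]), 3: array([ 0.63407262, -0.03447326]), 4: array([ 0.63447425, -0.13447245])}, np.float32(-123.632515))
{'turn': np.float64(-0.0005), 'tx': np.float64(-0.0574), 'ty': np.float64(0.0806), 'z': np.float64(0.1748)}
```

View pics/w4.png

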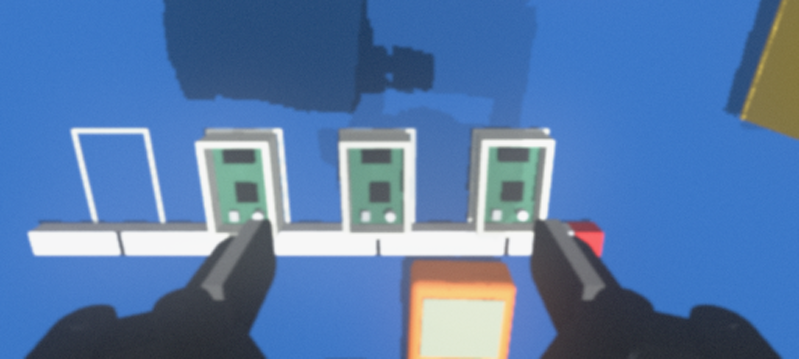

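Call:
send_rows([
  [[-0.0287, 0.0403, 0.03], [0, 0, 0], 0],
  [[-0.0287, 0.0403, 0.03], [0, 0, 0], 0],
  [[0, 0, 0.05], [0, 0, 0], 0],
  [[0, 0, 0.04], [0, 0, 0], 0],
  [[0, 0, 0.0195], [0, 0, 0], 0],
  [[0, 0, 0], [0, 0, 0], 0.1],
  [[0, 0, 0], [0, 0, 0], 0.2],
  [[0, 0, 0], [0, 0, 0], 0.3],
  [[0, 0, 0], [0, 0, 0], 0.4],
  [[0, 0, 0], [0, 0, 0], 0.5],
  [[0, 0, 0], [0, 0, 0], 0.5],
  [[0, 0, 0], [0, 0, 0], 0.5],
  [[-0.001, 0, 0], [0, 0, 0], 0.5],
  [[0, 0, 0], [0, 0, 0], 0.5],
])

```text
clock: 28.0
tcp_pos: [0.6246, 0.1659, 0.0072]
tcp_rot: [-0.0, -0.018, 1.0, -0.0]
wrist_force: [-3.6, -0.3, 7.3]
width: 0.0493
gripper_force: 27.2
```

Call:
send_rows([
  [[-0.001, 0, 0], [0, 0, 0], 0.5],
  [[-0.001, 0, 0], [0, 0, 0], 0.5],
  [[0, 0, 0], [0, 0, 0], 0.5],
])

```text
clock: 28.38
tcp_pos: [0.6252, 0.1659, 0.0072]
tcp_rot: [-0.002, -0.018, 1.0, -0.0]
wrist_force: [-12.2, -1.8, 13.2]
width: 0.0495
gripper_force: 27.8
```

Call:
send_rows([
  [[0.001, -0.0009, 0], [0, 0, 0], 0.5],
  [[-0.001, 0, 0], [0, 0, 0], 0.5],
  [[-0.001, 0, 0], [0, 0, 0], 0.5],
  [[0, 0, 0], [0, 0, 0], 0.5],
])

```text
clock: 28.88
tcp_pos: [0.6252, 0.1658, 0.0072]
tcp_rot: [-0.003, -0.018, 1.0, 0.0]
wrist_force: [-17.7, 1.1, 16.8]
width: 0.0496
gripper_force: 28.1
```

Call:
send_rows([
  [[0.001, 0, 0], [0, 0, 0], 0.5],
  [[0, 0, 0], [0, 0, 0], 0.38],
  [[0, 0, 0], [0, 0, 0], 0.3],
  [[0, 0, 0], [0, 0, 0], 0.2],
  [[0, 0, 0], [0, 0, 0], 0.1],
  [[0, 0, 0], [0, 0, 0], 0],
  [[0, 0, -0.03], [0, 0, 0], 0],
  [[0, 0, -0.05], [0, 0, 0], 0],
  [[0.02, -0.03, -0.04], [0, 0, 0], 0],
  [[0.02, -0.03, -0.04], [0, 0, 0], 0],
  [[0, -0.03, -0.04], [0, 0, 0], 0],
  [[0, 0, 0], [0, 0, 0], 0],
  [[0, 0, 0], [0, 0, 0], 0],
])

```text
clock: 30.5
tcp_pos: [0.5895, 0.0739, 0.2054]
tcp_rot: [-0.001, -0.018, 1.0, 0.0]
wrist_force: [0.5, -0.7, -0.6]
width: 0.0851
gripper_force: 0.0
```

```bash
python3 - <<'E'
from h import *
p=shot("wrist");s=get_state();print(s["tcp_pos"],yaw(s))
for u in units(p):print(u)
for n in("side","scene"):
  p=shot(n)
  for u in units(p):print(n,u)
  for r in regions_of("cover_1",p):print(np.round(r["uv"]),r["conf"],r["pixels"].sum())
E
```

```text
[0.58933849 0.07414111 0.20496504] 0.03563266936241325
(array([0.6254, 0.1654, 0.0346]), np.float64(0.41), 0.97)
(array([ 0.6317, -0.0363,  0.0346]), np.float64(0.5), 0.88)
(array([0.6282, 0.0644, 0.0373]), np.float64(0.47), 0.63)
(array([0.6771, 0.0217, 7.2539]), np.float64(10.55), 0.52)
side (array([ 0.6293, -0.0348,  0.0785]), np.float64(0.34), 0.96)
side (array([0.6252, 0.0659, 0.0215]), np.float64(0.46), 0.9)
side (array([0.6214, 0.1641, 0.0212]), np.float64(0.48), 0.77)
[311. 290.] 0.84 954
[316. 308.] 0.79 272
[311. 305.] 0.7 284
[310. 318.] 0.57 268
scene (array([ 0.6259, -0.0349,  0.0273]), np.float64(0.56), 0.94)
scene (array([0.6236, 0.0657, 0.    ]), np.float64(0.75), 0.81)
scene (array([0.6209, 0.1661, 0.0538]), np.float64(0.72), 0.75)
[118. 243.] 0.63 657
[128. 261.] 0.62 60
[128. 254.] 0.4 88
[128. 257.] 0.39 76
```

Call:
send_rows([
  [[0.0068, -0.05, -0.006], [0, 0, 0], 0],
  [[0.0068, -0.05, -0.006], [0, 0, 0], 0],
  [[0.0068, -0.05, -0.006], [0, 0, 0], 0],
  [[0.0068, -0.05, -0.006], [0, 0, 0], 0],
  [[0.0068, -0.05, -0.006], [0, 0, 0], 0],
  [[0.0068, -0.05, -0.006], [0, 0, 0], 0],
  [[0.0068, -0.05, -0.006], [0, 0, 0], 0],
  [[0.0068, -0.05, -0.006], [0, 0, 0], 0],
  [[0, 0, 0], [0, 0, 0], 0],
  [[0, 0, 0], [0, 0, 0], 0],
])

```text
clock: 32.15
tcp_pos: [0.5496, -0.3275, 0.2539]
tcp_rot: [-0.0, -0.018, 1.0, 0.0]
wrist_force: [0.2, 0.1, -0.6]
width: 0.0857
gripper_force: 0.0
```

```bash
python3 - <<'E'
from h import *
p=shot("wrist","w5");s=get_state();print(s["tcp_pos"],yaw(s))
for r in regions_of("cover_1",p):
    x,e=fitbox(p,r["pixels"],.076,.05,.053,.069);x2,e2=fitbox(p,r["pixels"],.076,.05,.005,.069);print(np.round(r["uv"]),round(r["conf"],2),r["pixels"].sum(),x.round(4),round(e,2),x2.round(4),round(e2,2))
for r in regions_of("tray",p):
    x,e=fitbox(p,r["pixels"],.16,.14,0,.012);print("tray",x.round(4),e,r["conf"])
E
```

```text
[ 0.54976839 -0.32706728  0.25415176] 0.036176410729653136
[213. 138.] 0.62 2910 [ 0.5207 -0.3791 -0.0337] 0.41 [ 0.5215 -0.3799 -0.0403] 1.06
[237. 143.] 0.59 99 [ 0.5496 -0.3781 -0.035 ] 0.9 [ 0.5553 -0.3811 -0.0357] 0.9
tray [ 0.6063 -0.4276 -0.0235] 0.7036151866658755 0.63
tray [ 0.5204 -0.3807 -0.0207] 0.4797843199056597 0.57
```

View pics/w5.png

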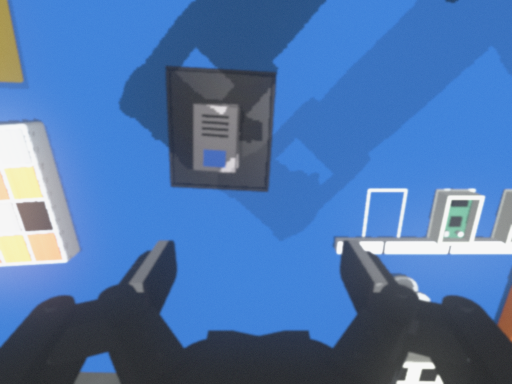

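Call:
send_rows([
  [[0, 0, 0.05], [0, 0, 0.0447], 0],
  [[0.0137, -0.0265, 0.03], [0, 0, 0], 0],
  [[0.0136, -0.0265, 0.03], [0, 0, 0], 0],
  [[0, 0, 0.05], [0, 0, 0], 0],
  [[0, 0, 0.03], [0, 0, 0], 0],
  [[0, 0, 0.0112], [0, 0, 0], 0],
  [[0, 0, 0], [0, 0, 0], 0],
  [[0, 0, 0], [0, 0, 0], 0.1],
  [[0, 0, 0], [0, 0, 0], 0.2],
  [[0, 0, 0], [0, 0, 0], 0.3],
  [[0, 0, 0], [0, 0, 0], 0.4],
  [[0, 0, 0], [0, 0, 0], 0.5],
  [[0, 0, 0], [0, 0, 0], 0.5],
  [[0, 0, 0], [0, 0, 0], 0.5],
  [[0, 0, 0], [0, 0, 0], 0.5],
], force=25)

```text
clock: 34.17
tcp_pos: [0.5205, -0.3803, 0.0534]
tcp_rot: [0.0, 0.018, 1.0, -0.0]
wrist_force: [-0.5, 0.9, 5.5]
width: 0.0493
gripper_force: 27.3
```

Call:
send_rows([
  [[0, 0, -0.01], [0, 0, 0], 0.5],
  [[0, 0, -0.03], [0, 0, 0], 0.5],
  [[0, 0, -0.03], [0, 0, 0], 0.5],
  [[0, 0, 0], [0, 0, 0], 0.5],
  [[0, 0, 0], [0, 0, 0], 0.5],
])

```text
clock: 34.8
tcp_pos: [0.52, -0.3796, 0.1218]
tcp_rot: [-0.001, 0.018, 1.0, 0.001]
wrist_force: [-0.7, 0.7, -0.8]
width: 0.0494
gripper_force: 26.8
```

```bash
python3 - <<'E'
from h import *
p=shot("wrist","w6");s=get_state();print(s["tcp_pos"],yaw(s))
z=s["tcp_pos"][2]
for r in regions_of("cover_1",p):
    x,e=fitbox(p,r["pixels"],.076,.05,z,z+.016);print(np.round(r["uv"]),round(r["conf"],2),r["pixels"].sum(),x.round(4),round(e,2))
    d=x[:2]-s["tcp_pos"][:2];a=yaw(s);print("along tool -x:",np.cos(a)*d[0]+np.sin(a)*d[1],"y",-np.sin(a)*d[0]+np.cos(a)*d[1])
print(togo(s,.6246,.1652,.0353))
E
```

```text
[ 0.51988974 -0.37957491  0.12153326] -0.035038262807611215
[261. 162.] 0.95 1862 [ 0.5094 -0.3797  0.289 ] 4.02
along tool -x: -0.010515784129548284 y -0.0005311286869514131
[254. 244.] 0.62 13643 [ 0.5205 -0.3802 -0.0331] 0.45
along tool -x: 0.0006753059468886732 y -0.000595442506238678
[254. 149.] 0.56 150 [ 0.4904 -0.405   1.5571] 0.85
along tool -x: -0.028535057349886934 y -0.02643832210925326
{'turn': np.float64(-0.0448), 'tx': np.float64(-0.1239), 'ty': np.float64(0.5407), 'z': np.float64(0.1215)}
```

View pics/w6.png

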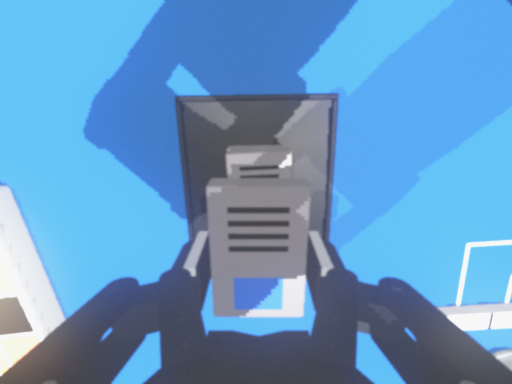

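Call:
send_rows([
  [[0, 0.03, 0], [0, 0, -0.0448], 0.5],
  [[0, 0.049, 0], [0, 0, 0], 0.5],
  [[0, 0.049, 0], [0, 0, 0], 0.5],
  [[0, 0.049, 0.005], [0, 0, 0], 0.5],
  [[0, 0.049, 0.008], [0, 0, 0], 0.5],
  [[0, 0.049, 0.008], [0, 0, 0], 0.5],
  [[0, 0.049, 0.008], [0, 0, 0], 0.5],
  [[0, 0.049, 0.008], [0, 0, 0], 0.5],
  [[0, 0.049, 0.008], [0, 0, 0], 0.5],
  [[0, 0.049, 0.005], [0, 0, 0], 0.5],
  [[0, 0.049, 0], [0, 0, 0], 0.5],
  [[0, 0.02, 0], [0, 0, 0], 0.5],
  [[-0.02, 0, 0], [0, 0, 0], 0.5],
  [[-0.04, 0, 0], [0, 0, 0], 0.5],
  [[-0.04, 0, 0], [0, 0, 0], 0.5],
  [[-0.015, 0, 0], [0, 0, 0], 0.5],
  [[0, 0, 0], [0, 0, 0], 0.5],
  [[0, 0, 0], [0, 0, 0], 0.5],
])

```text
clock: 37.15
tcp_pos: [0.6174, 0.1637, 0.0725]
tcp_rot: [-0.001, -0.018, 1.0, -0.0]
wrist_force: [-0.1, -0.0, -0.6]
width: 0.0492
gripper_force: 26.7
```

```bash
python3 - <<'E'
from h import *
p=shot("wrist","w7");s=get_state();print(s["tcp_pos"],yaw(s),s["width"],s["gripper_force"])
z=s["tcp_pos"][2]
for r in regions_of("cover_1",p)[:2]:
    x,e=fitbox(p,r["pixels"],.076,.05,z,z+.016);print(np.round(r["uv"]),round(r["conf"],2),r["pixels"].sum(),x.round(4),round(e,2))
for u in units(p):print(u)
print(togo(s,.6243,.1657,.0353))
E
```

```text
[0.61744544 0.16370848 0.07273979] 0.03553469705710872 0.04915314463493454 26.738508939743042
[258. 245.] 0.73 13489 [0.6176 0.1631 0.0353] 0.77
(array([ 0.6319, -0.0364,  0.03  ]), np.float64(0.33), 0.89)
(array([0.6254, 0.1656, 0.0374]), np.float64(3.14), 0.89)
(array([0.6283, 0.0642, 0.0409]), np.float64(0.45), 0.62)
{'turn': np.float64(0.0001), 'tx': np.float64(-0.0069), 'ty': np.float64(0.0017), 'z': np.float64(0.0727)}
```

Call:
send_rows([
  [[-0.0072, 0.0017, 0.01], [0, 0, 0], 0.5],
  [[0, 0, 0.02], [0, 0, 0], 0.5],
  [[0, 0, 0.0145], [0, 0, 0], 0.5],
  [[0, 0, 0.002], [0, 0, 0], 0.5],
  [[0, 0, 0], [0, 0, 0], 0.5],
  [[0, 0, 0], [0, 0, 0], 0.5],
])

```text
clock: 38.05
tcp_pos: [0.6257, 0.1656, 0.027]
tcp_rot: [0.0, -0.018, 1.0, 0.0]
wrist_force: [-0.0, -0.0, -0.9]
width: 0.0494
gripper_force: 26.8
```

```bash
python3 - <<'E'
from h import *
p=shot("wrist","w8");s=get_state();print(s["tcp_pos"],yaw(s),s["wrist_force"])
z=s["tcp_pos"][2]
for r in regions_of("cover_1",p)[:2]:
    x,e=fitbox(p,r["pixels"],.076,.05,z,z+.016);print(np.round(r["uv"]),round(r["conf"],2),r["pixels"].sum(),x.round(4),round(e,2))
cv2.imwrite("pics/w8.png",cv2.resize(p["frame"][150:340,160:360],None,fx=3,fy=3,interpolation=cv2.INTER_CUBIC))
E
```

```text
[0.62566545 0.16561453 0.02700516] 0.03536052335873138 [ 1.26374504  0.07765628 -1.39967889]
[253. 245.] 0.71 13447 [0.6259 0.1649 0.0324] 0.76
```

View pics/w8.png

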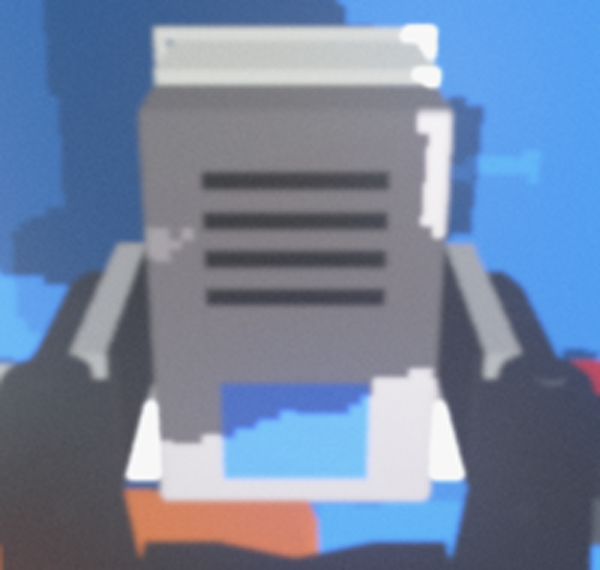

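```bash
python3 - <<'E'
from h import *
p=shot("wrist");s=get_state();a=.0353
g=p["frame"][150:200,240:275].mean(1).round().astype(int)
print([(150+i,*v) for i,v in enumerate(g.tolist()) if 3<i<42])
for row,z in((158.5,0),(171.7,.024),(179,.0265),(186.7,.0425)):
    q=onz(p,[[257,row]],z)[0];d=q[:2]-s["tcp_pos"][:2];print(row,z,q.round(4),"along x from tcp",round(np.cos(a)*d[0]+np.sin(a)*d[1],4))
E
```

```text
[(154, 153, 104, 72), (155, 153, 104, 72), (156, 153, 104, 73), (157, 155, 109, 81), (158, 167, 136, 116), (159, 192, 179, 168), (160, 210, 209, 203), (161, 215, 217, 214), (162, 214, 217, 214), (163, 209, 212, 209), (164, 202, 205, 201), (165, 199, 201, 198), (166, 198, 200, 197), (167, 198, 200, 197), (168, 198, 200, 197), (169, 198, 200, 197), (170, 198, 200, 197), (171, 198, 201, 198), (172, 201, 204, 201), (173, 209, 212, 210), (174, 214, 216, 215), (175, 215, 218, 216), (176, 214, 217, 215), (177, 200, 203, 201), (178, 167, 166, 165), (179, 139, 135, 135), (180, 131, 126, 126), (181, 130, 125, 125), (182, 130, 125, 125), (183, 130, 124, 125), (184, 130, 125, 126), (185, 131, 126, 127), (186, 134, 129, 130), (187, 137, 132, 133), (188, 138, 133, 135), (189, 139, 134, 135), (190, 139, 134, 135), (191, 139, 135, 136)]
158.5 0 [0.5839 0.1632 0.    ] along x from tcp -0.0418
171.7 0.024 [0.5858 0.1633 0.024 ] along x from tcp -0.0398
179 0.0265 [0.5891 0.1634 0.0265] along x from tcp -0.0365
186.7 0.0425 [0.5883 0.1634 0.0425] along x from tcp -0.0374
```

Call:
send_rows([
  [[0.002, 0, 0], [0, 0, 0], 0.5],
  [[0, 0, 0.001], [0, 0, 0], 0.5],
  [[0, 0, 0.001], [0, 0, 0], 0.5],
  [[0, 0, 0], [0, 0, 0], 0.5],
  [[0, 0, 0], [0, 0, 0], 0.5],
])

```text
clock: 38.83
tcp_pos: [0.6235, 0.1655, 0.0245]
tcp_rot: [-0.0, -0.018, 1.0, 0.0]
wrist_force: [0.1, -0.4, -0.4]
width: 0.0487
gripper_force: 26.7
```

```bash
cat >> h.py <<'E'
def edge(p,s,und,a=.0353,name=None):
    "rows of grey profile at unit near end -> offset of cover edge vs rim edge along rail x"
    g=p["frame"][150:200,240:275].mean((1,2))
    d=np.diff(cv2.GaussianBlur(g[:,None].astype(np.float32),(0,0),.8)[:,0]);i=d[10:40].argmin()+10;row=150+i+1
    # rim start: last bright plateau before the drop
    j=i
    top=g[max(i-3,0):i].max()
    print("profile",[(150+k,int(v)) for k,v in enumerate(g)][6:45:1])
    f=lambda row,z:(lambda d:np.cos(a)*d[0]+np.sin(a)*d[1])(onz(p,[[257,row]],z)[0][:2]-s["tcp_pos"][:2])
    return row,f
E
python3 - <<'E'
from h import *
p=shot("wrist");s=get_state();print(s["tcp_pos"],s["wrist_force"])
row,f=edge(p,s,.0265);print(row,f(row,s["tcp_pos"][2]))
for r in (172,173,174,175,176):print(r,f(r,.024))
E
```

```text
[0.6234724  0.16554205 0.02454131] [-0.53910879  0.09727443 -1.31728023]
profile [(156, 105), (157, 105), (158, 105), (159, 105), (160, 105), (161, 107), (162, 125), (163, 163), (164, 199), (165, 214), (166, 215), (167, 211), (168, 203), (169, 199), (170, 197), (171, 198), (172, 198), (173, 197), (174, 198), (175, 197), (176, 195), (177, 183), (178, 154), (179, 131), (180, 124), (181, 124), (182, 124), (183, 124), (184, 124), (185, 125), (186, 128), (187, 132), (188, 133), (189, 134), (190, 135), (191, 135), (192, 134), (193, 135), (194, 135)]
178 -0.03720319426977198
172 -0.040313109932126036
173 -0.0397719143632536
174 -0.03922950294199877
175 -0.03868587156644467
176 -0.038141016116202534
```

Call:
send_rows([
  [[0, 0, 0.0008], [0, 0, 0], 0.5],
  [[0, 0, 0], [0, 0, 0], 0.5],
])

```text
clock: 39.12
tcp_pos: [0.6235, 0.1656, 0.0244]
tcp_rot: [0.0, -0.018, 1.0, -0.0]
wrist_force: [-2.3, 0.1, 5.1]
width: 0.0492
gripper_force: 27.3
```

Call:
send_rows([
  [[0, 0, 0], [0, 0, 0], 0.38],
  [[0, 0, 0], [0, 0, 0], 0.3],
  [[0, 0, 0], [0, 0, 0], 0.2],
  [[0, 0, 0], [0, 0, 0], 0.1],
  [[0, 0, 0], [0, 0, 0], 0],
  [[0, 0, -0.03], [0, 0, 0], 0],
  [[0, 0, -0.05], [0, 0, 0], 0],
  [[0, 0, 0], [0, 0, 0], 0],
  [[0, 0, 0], [0, 0, 0], 0],
])

```text
clock: 40.25
tcp_pos: [0.6231, 0.1655, 0.1031]
tcp_rot: [-0.0, -0.018, 1.0, -0.0]
wrist_force: [-0.3, 0.4, -0.3]
width: 0.0854
gripper_force: 0.0
```

```bash
python3 - <<'E'
from h import *
p=shot("wrist","w9");s=get_state();print(s["tcp_pos"],yaw(s))
z=.024
for r in regions_of("cover_1",p)[:2]:
    x,e=fitbox(p,r["pixels"],.076,.05,z,z+.016);print(np.round(r["uv"]),round(r["conf"],2),r["pixels"].sum(),x.round(4),round(e,2))
for u in units(p):print(u)
cv2.imwrite("pics/w9.png",cv2.resize(p["frame"][130:340],None,fx=1.5,fy=1.5,interpolation=cv2.INTER_CUBIC))
print(togo(s,.5207,-.3795,-.034))
E
```

```text
[0.62285036 0.16547487 0.10248835] 0.03536419037490316
[258. 198.] 0.93 6184 [0.6239 0.1648 0.0366] 0.57
(array([ 0.6316, -0.0363,  0.0212]), np.float64(0.39), 0.68)
(array([0.6129, 0.1773, 7.879 ]), np.float64(1.5), 0.5)
{'turn': np.float64(0.0442), 'tx': np.float64(0.0836), 'ty': np.float64(-0.5481), 'z': np.float64(0.1025)}
```

View pics/w9.png

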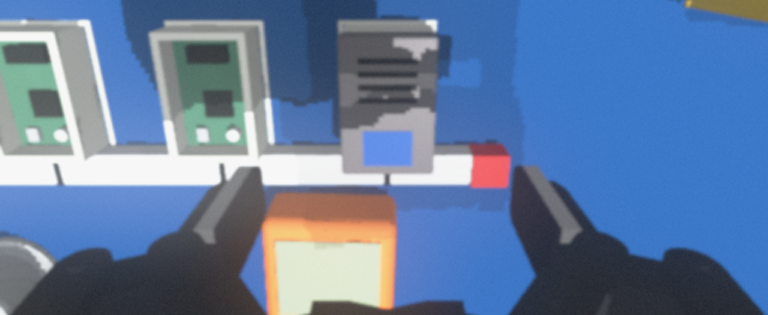

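Call:
send_rows([
  [[0, 0, -0.02], [0, 0, 0.0442], 0],
  [[0.0076, -0.0498, 0], [0, 0, 0], 0],
  [[0.0076, -0.0498, 0], [0, 0, 0], 0],
  [[0.0076, -0.0498, 0], [0, 0, 0], 0],
  [[0.0076, -0.0498, 0], [0, 0, 0], 0],
  [[0.0076, -0.0498, 0], [0, 0, 0], 0],
  [[0.0076, -0.0498, 0], [0, 0, 0], 0],
  [[0.0076, -0.0498, 0], [0, 0, 0], 0],
  [[0.0076, -0.0498, 0], [0, 0, 0], 0],
  [[0.0076, -0.0498, 0], [0, 0, 0], 0],
  [[0.0076, -0.0498, 0], [0, 0, 0], 0],
  [[0.0076, -0.0501, 0], [0, 0, 0], 0],
  [[0, 0, 0], [0, 0, 0], 0],
  [[0, 0, 0], [0, 0, 0], 0],
])

```text
clock: 42.15
tcp_pos: [0.5211, -0.3788, 0.1229]
tcp_rot: [-0.0, 0.017, 1.0, 0.001]
wrist_force: [0.6, 0.5, 0.6]
width: 0.0855
gripper_force: 0.0
```

```bash
python3 - <<'E'
from h import *
p=shot("wrist","w10");s=get_state();print(s["tcp_pos"],yaw(s))
for r in regions_of("cover_1",p)[:4]:
    x,e=fitbox(p,r["pixels"],.076,.05,.037,.053);print(np.round(r["uv"]),round(r["conf"],2),r["pixels"].sum(),x.round(4),round(e,2),togo(s,*x))
E
```

```text
[ 0.52142635 -0.37834253  0.12324185] -0.033209373813648864
[229. 223.] 0.63 25 [ 0.581  -0.4326 -0.0656] 0.47 {'turn': np.float64(0.0206), 'tx': np.float64(-0.063), 'ty': np.float64(-0.0502), 'z': np.float64(0.1232)}
[253. 147.] 0.52 220 [ 0.5053 -0.3648 -4.7353] 1.24 {'turn': np.float64(2.9934), 'tx': np.float64(-0.0132), 'ty': np.float64(0.0164), 'z': np.float64(0.1232)}
```

Call:
send_rows([
  [[0.0008, -0.0012, 0.03], [0, 0, 0.001], 0],
  [[0, 0, 0.035], [0, 0, 0], 0],
  [[0, 0, 0.0208], [0, 0, 0], 0],
  [[0, 0, 0], [0, 0, 0], 0],
  [[0, 0, 0], [0, 0, 0], 0.1],
  [[0, 0, 0], [0, 0, 0], 0.2],
  [[0, 0, 0], [0, 0, 0], 0.3],
  [[0, 0, 0], [0, 0, 0], 0.4],
  [[0, 0, 0], [0, 0, 0], 0.5],
  [[0, 0, 0], [0, 0, 0], 0.5],
  [[0, 0, 0], [0, 0, 0], 0.5],
  [[0, 0, -0.01], [0, 0, 0], 0.5],
  [[0, 0, -0.03], [0, 0, 0], 0.5],
  [[0, 0, -0.04], [0, 0, 0], 0.5],
  [[0, 0, 0], [0, 0, 0], 0.5],
  [[0, 0, 0], [0, 0, 0], 0.5],
])

```text
clock: 44.25
tcp_pos: [0.52, -0.3802, 0.1171]
tcp_rot: [-0.001, 0.018, 1.0, 0.001]
wrist_force: [-0.0, -0.5, -1.1]
width: 0.0491
gripper_force: 26.1
```

```bash
python3 - <<'E'
from h import *
p=shot("wrist","w11");s=get_state();print(s["tcp_pos"],yaw(s),s["width"])
z=s["tcp_pos"][2]
for r in regions_of("cover_1",p)[:4]:
  if r["pixels"].sum()>5000:
    x,e=fitbox(p,r["pixels"],.076,.05,z,z+.016);print(np.round(r["uv"]),round(r["conf"],2),r["pixels"].sum(),x.round(4),round(e,2))
    d=x[:2]-s["tcp_pos"][:2];a=yaw(s);print("along x:",np.cos(a)*d[0]+np.sin(a)*d[1],"y",-np.sin(a)*d[0]+np.cos(a)*d[1])
print(togo(s,.627,.065,.0353))
p=shot("side")
for u in units(p):print(u)
p=shot("scene")
for u in units(p):print(u)
E
```

```text
[ 0.5199166  -0.38012701  0.11667212] -0.03567796002422778 0.049548216352466604
[259. 242.] 0.86 13338 [ 0.5191 -0.3808 -0.0199] 0.97
along x: -0.000824618444831292 y -0.0007413732736806341
{'turn': np.float64(-0.0452), 'tx': np.float64(-0.1227), 'ty': np.float64(0.4411), 'z': np.float64(0.1167)}
(array([ 0.6255,  0.1746, -0.2125]), np.float64(1.79), 0.64)
(array([0.6266, 0.0658, 0.0259]), np.float64(0.42), 0.62)
(array([ 0.631 , -0.0357,  0.041 ]), np.float64(0.53), 0.6)
(array([ 0.6273, -0.0364,  0.0502]), np.float64(0.72), 0.77)
(array([6.8000e-01, 7.0000e-04, 2.0503e+00]), np.float64(7.19), 0.52)
(array([ 0.6406,  0.1114, -0.0472]), np.float64(0.97), 0.41)
```

Call:
send_rows([
  [[0, 0.03, 0], [0, 0, -0.0452], 0.5],
  [[0, 0.049, 0], [0, 0, 0], 0.5],
  [[0, 0.049, 0], [0, 0, 0], 0.5],
  [[0, 0.049, 0.004], [0, 0, 0], 0.5],
  [[0, 0.049, 0.008], [0, 0, 0], 0.5],
  [[0, 0.049, 0.008], [0, 0, 0], 0.5],
  [[0, 0.049, 0.008], [0, 0, 0], 0.5],
  [[0, 0.049, 0.008], [0, 0, 0], 0.5],
  [[0, 0.049, 0.008], [0, 0, 0], 0.5],
  [[0, 0.019, 0], [0, 0, 0], 0.5],
  [[-0.02, 0, 0], [0, 0, 0], 0.5],
  [[-0.04, 0, 0], [0, 0, 0], 0.5],
  [[-0.04, 0, 0], [0, 0, 0], 0.5],
  [[-0.0215, 0, 0], [0, 0, 0], 0.5],
  [[0, 0, 0.02], [0, 0, 0], 0.5],
  [[0, 0, 0.015], [0, 0, 0], 0.5],
  [[0, 0, 0.01], [0, 0, 0], 0.5],
  [[0, 0, 0], [0, 0, 0], 0.5],
  [[0, 0, 0], [0, 0, 0], 0.5],
])

```text
clock: 46.92
tcp_pos: [0.6287, 0.0644, 0.0296]
tcp_rot: [0.001, -0.018, 1.0, -0.0]
wrist_force: [-0.1, -0.1, -0.5]
width: 0.0493
gripper_force: 26.2
```

```bash
python3 - <<'E'
from h import *
p=shot("wrist","w12");s=get_state();print(s["tcp_pos"],yaw(s),s["wrist_force"],s["width"])
z=s["tcp_pos"][2]
for r in regions_of("cover_1",p)[:4]:
  if r["pixels"].sum()>5000:
    x,e=fitbox(p,r["pixels"],.076,.05,z,z+.016);print(x.round(4),round(e,2))
row,f=edge(p,s,.0265);print(row,f(row,z))
for r in range(168,180):print(r,round(f(r,.024),4),round(f(r,z),4))
cv2.imwrite("pics/w12.png",cv2.resize(p["frame"][140:340,140:380],None,fx=3,fy=3,interpolation=cv2.INTER_CUBIC))
print(togo(s,.627,.065,.0353))
E
```

```text
[0.62872419 0.06440048 0.02970974] 0.035351849607884935 [ 0.50748058 -0.03409553 -0.21256187] 0.04939051255518665
[0.6273 0.0636 0.0521] 0.87
[0.6227 0.1621 0.0241] 2.67
profile [(156, 92), (157, 98), (158, 126), (159, 163), (160, 183), (161, 187), (162, 185), (163, 178), (164, 172), (165, 170), (166, 170), (167, 170), (168, 170), (169, 170), (170, 170), (171, 170), (172, 175), (173, 180), (174, 173), (175, 147), (176, 120), (177, 109), (178, 107), (179, 107), (180, 107), (181, 107), (182, 108), (183, 111), (184, 114), (185, 115), (186, 116), (187, 116), (188, 116), (189, 116), (190, 116), (191, 115), (192, 116), (193, 115), (194, 116)]
176 -0.03837504714277304
168 -0.0412 -0.0427
169 -0.0407 -0.0421
170 -0.0401 -0.0416
171 -0.0396 -0.0411
172 -0.039 -0.0405
173 -0.0385 -0.04
174 -0.0379 -0.0395
175 -0.0373 -0.0389
176 -0.0368 -0.0384
177 -0.0362 -0.0378
178 -0.0356 -0.0373
179 -0.0351 -0.0367
{'turn': np.float64(0.0), 'tx': np.float64(0.0017), 'ty': np.float64(0.0007), 'z': np.float64(0.0297)}
```

View pics/w12.png

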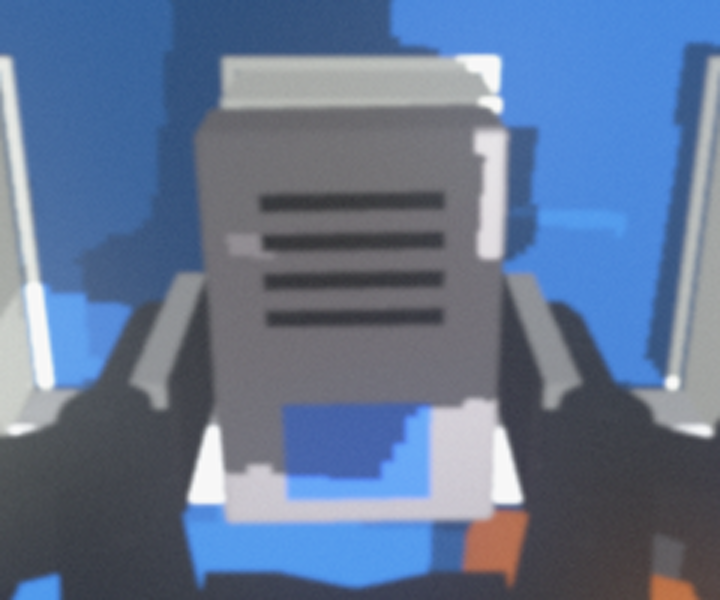

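Call:
send_rows([
  [[0, 0.0006, 0], [0, 0, 0.01], 0.5],
  [[0, 0, 0.003], [0, 0, 0], 0.5],
  [[0, 0, 0.0018], [0, 0, 0], 0.5],
  [[0, 0, 0], [0, 0, 0], 0.5],
  [[0, 0, 0], [0, 0, 0], 0.5],
])

```text
clock: 47.65
tcp_pos: [0.6285, 0.0651, 0.0254]
tcp_rot: [0.0, -0.01, 1.0, -0.0]
wrist_force: [-4.8, 0.3, 10.4]
width: 0.0494
gripper_force: 27.2
```

```bash
python3 - <<'E'
from h import *
p=shot("wrist","w13");s=get_state();print(s["tcp_pos"],yaw(s),s["wrist_force"],s["width"])
z=s["tcp_pos"][2]
for r in regions_of("cover_1",p)[:4]:
  if r["pixels"].sum()>5000:
    x,e=fitbox(p,r["pixels"],.076,.05,z,z+.016);print(x.round(4),round(e,2))
f=p["frame"].astype(int)
for c0 in(220,240,260,280,295):
    print(c0,f[158:184,c0:c0+12].mean((1,2)).astype(int).tolist())
E
```

```text
[0.62847871 0.06506662 0.02542077] 0.019787887866645988 [-4.82824994  0.06544847  9.51911296] 0.04913459326793189
[0.6272 0.0644 0.0379] 0.93
[0.6236 0.1648 0.0263] 2.11
220 [86, 90, 109, 144, 173, 185, 186, 181, 174, 171, 170, 170, 170, 170, 170, 169, 165, 149, 125, 109, 105, 105, 105, 105, 106, 108]
240 [87, 94, 122, 159, 182, 187, 186, 180, 173, 171, 170, 170, 169, 171, 170, 169, 161, 141, 118, 108, 105, 106, 105, 106, 107, 109]
260 [92, 101, 133, 169, 186, 189, 185, 178, 172, 172, 171, 171, 171, 171, 171, 169, 159, 134, 114, 108, 107, 107, 107, 108, 110, 112]
280 [116, 130, 160, 183, 190, 189, 185, 177, 174, 173, 173, 173, 172, 172, 172, 167, 151, 129, 114, 110, 110, 110, 109, 110, 113, 116]
295 [153, 189, 230, 238, 239, 239, 237, 223, 212, 209, 207, 203, 199, 192, 183, 172, 158, 141, 127, 119, 115, 114, 113, 121, 140, 163]
```

Call:
send_rows([
  [[0, 0, -0.0005], [0, 0, 0], 0.5],
  [[0, 0, 0], [0, 0, 0], 0.38],
  [[0, 0, 0], [0, 0, 0], 0.3],
  [[0, 0, 0], [0, 0, 0], 0.2],
  [[0, 0, 0], [0, 0, 0], 0.1],
  [[0, 0, 0], [0, 0, 0], 0],
  [[0, 0, -0.03], [0, 0, 0], 0],
  [[0, 0, -0.05], [0, 0, 0], 0],
  [[0, 0, 0], [0, 0, 0], 0],
  [[0, 0, 0], [0, 0, 0], 0],
])

```text
clock: 49.0
tcp_pos: [0.628, 0.065, 0.104]
tcp_rot: [-0.0, -0.01, 1.0, 0.0]
wrist_force: [0.4, 0.3, 0.1]
width: 0.0857
gripper_force: 0.0
```

```bash
python3 - <<'E'
from h import *
p=shot("wrist","w14");s=get_state();print(s["tcp_pos"],yaw(s))
for r in regions_of("cover_1",p)[:3]:
    x,e=fitbox(p,r["pixels"],.076,.05,.024,.04);print(r["pixels"].sum(),x.round(4),round(e,2))
for u in units(p):print(u)
print(togo(s,.5205,-.3797,-.034))
E
```

```text
[0.62771824 0.06507696 0.10340716] 0.019609014695772937
6092 [0.6277 0.0642 0.0476] 0.41
6499 [0.6238 0.1652 0.0352] 0.92
9416 [ 0.6357 -0.1035  0.4437] 5.08
(array([0.6257, 0.1675, 0.0372]), np.float64(2.0), 0.97)
(array([ 0.6317, -0.0363,  0.0348]), np.float64(0.41), 0.88)
(array([ 0.7817, -0.0997,  2.6184]), np.float64(2.69), 0.61)
{'turn': np.float64(0.0341), 'tx': np.float64(0.092), 'ty': np.float64(-0.4482), 'z': np.float64(0.1034)}
```

Call:
send_rows([
  [[0, 0, -0.015], [0, 0, 0.0341], 0],
  [[0.0102, -0.0498, 0], [0, 0, 0], 0],
  [[0.0102, -0.0498, 0], [0, 0, 0], 0],
  [[0.0102, -0.0498, 0], [0, 0, 0], 0],
  [[0.0102, -0.0498, 0], [0, 0, 0], 0],
  [[0.0102, -0.0498, 0], [0, 0, 0], 0],
  [[0.0102, -0.0498, 0], [0, 0, 0], 0],
  [[0.0102, -0.0498, 0], [0, 0, 0], 0],
  [[0.0102, -0.0498, 0], [0, 0, 0], 0],
  [[0.0104, -0.0498, 0], [0, 0, 0], 0],
  [[0, 0, 0], [0, 0, 0], 0],
  [[0, 0, 0], [0, 0, 0], 0],
])

```text
clock: 50.65
tcp_pos: [0.5211, -0.3791, 0.1188]
tcp_rot: [-0.0, 0.017, 1.0, 0.001]
wrist_force: [0.6, -0.2, 0.4]
width: 0.0854
gripper_force: 0.0
```

```bash
python3 - <<'E'
from h import *
p=shot("wrist","w15");s=get_state();print(s["tcp_pos"],yaw(s),togo(s,.5203,-.3798,-.034))
for r in regions_of("cover_1",p)[:4]:
  if r["pixels"].sum()>2000:
    x,e=fitbox(p,r["pixels"],.076,.05,.021,.037);print(r["pixels"].sum(),x.round(4),round(e,2))
E
```

```text
[ 0.52140045 -0.37868634  0.11908403] -0.03303060097969309 {'turn': np.float64(0.0006), 'tx': np.float64(0.0011), 'ty': np.float64(-0.0012), 'z': np.float64(0.1191)}
5296 [ 0.5222 -0.3802 -0.0496] 0.34
```

Call:
send_rows([
  [[-0.0006, -0.001, 0.03], [0, 0, 0.009], 0],
  [[0, 0, 0.045], [0, 0, 0], 0],
  [[0, 0, 0.0228], [0, 0, 0], 0],
  [[0, 0, 0], [0, 0, 0], 0],
  [[0, 0, 0], [0, 0, 0], 0.1],
  [[0, 0, 0], [0, 0, 0], 0.2],
  [[0, 0, 0], [0, 0, 0], 0.3],
  [[0, 0, 0], [0, 0, 0], 0.4],
  [[0, 0, 0], [0, 0, 0], 0.5],
  [[0, 0, 0], [0, 0, 0], 0.5],
  [[0, 0, 0], [0, 0, 0], 0.5],
  [[0, 0, -0.01], [0, 0, 0], 0.5],
  [[0, 0, -0.03], [0, 0, 0], 0.5],
  [[0, 0, -0.04], [0, 0, 0], 0.5],
  [[0, 0, 0], [0, 0, 0], 0.5],
  [[0, 0, 0], [0, 0, 0], 0.5],
])

```text
clock: 52.75
tcp_pos: [0.5214, -0.3804, 0.1011]
tcp_rot: [-0.001, 0.024, 1.0, 0.0]
wrist_force: [0.8, -0.4, -1.4]
width: 0.0494
gripper_force: 26.4
```

```bash
python3 - <<'E'
from h import *
p=shot("wrist","w16");s=get_state();print(s["tcp_pos"],yaw(s),s["width"])
z=s["tcp_pos"][2]
for r in regions_of("cover_1",p)[:4]:
  if r["pixels"].sum()>5000:
    x,e=fitbox(p,r["pixels"],.076,.05,z,z+.016);print(r["pixels"].sum(),x.round(4),round(e,2))
    d=x[:2]-s["tcp_pos"][:2];a=yaw(s);print("along x:",np.cos(a)*d[0]+np.sin(a)*d[1],"y",-np.sin(a)*d[0]+np.cos(a)*d[1])
print(togo(s,.631,-.0352,.0353))
E
```

```text
[ 0.52126734 -0.38030592  0.10054455] -0.04809424309700933 0.04956224365681795
13323 [ 0.5218 -0.381  -0.0504] 0.8
along x: 0.0005667323126884015 y -0.000697433380930625
{'turn': np.float64(-0.0531), 'tx': np.float64(-0.1218), 'ty': np.float64(0.341), 'z': np.float64(0.1005)}
```

Call:
send_rows([
  [[0, 0, 0], [0, 0, -0.0531], 0.5],
  [[0, 0.03, 0], [0, 0, 0], 0.5],
  [[0, 0.049, 0], [0, 0, 0], 0.5],
  [[0, 0.049, 0], [0, 0, 0], 0.5],
  [[0, 0.049, 0.008], [0, 0, 0], 0.5],
  [[0, 0.049, 0.008], [0, 0, 0], 0.5],
  [[0, 0.049, 0.008], [0, 0, 0], 0.5],
  [[0, 0.049, 0.004], [0, 0, 0], 0.5],
  [[0, 0.017, 0], [0, 0, 0], 0.5],
  [[-0.02, 0, 0], [0, 0, 0], 0.5],
  [[-0.04, 0, 0], [0, 0, 0], 0.5],
  [[-0.04, 0, 0], [0, 0, 0], 0.5],
  [[-0.0205, 0, 0], [0, 0, 0], 0.5],
  [[0, 0, 0.02], [0, 0, 0], 0.5],
  [[0, 0, 0.014], [0, 0, 0], 0.5],
  [[0, 0, 0.01], [0, 0, 0], 0.5],
  [[0, 0, 0], [0, 0, 0], 0.5],
  [[0, 0, 0], [0, 0, 0], 0.5],
])

```text
clock: 55.1
tcp_pos: [0.6304, -0.0359, 0.0305]
tcp_rot: [0.0, -0.018, 1.0, -0.0]
wrist_force: [0.5, -0.2, -0.5]
width: 0.0489
gripper_force: 26.4
```

```bash
python3 - <<'E'
from h import *
p=shot("wrist","w17");s=get_state();print(s["tcp_pos"],yaw(s),s["wrist_force"],s["width"])
z=s["tcp_pos"][2]
for r in regions_of("cover_1",p)[:4]:
  if r["pixels"].sum()>5000:
    x,e=fitbox(p,r["pixels"],.076,.05,z,z+.016);print(x.round(4),round(e,2))
row,f=edge(p,s,.0265)
for r in range(168,180):print(r,round(f(r,.024),4),round(f(r,z),4))
fr=p["frame"].astype(int)
for c0 in(220,260,280): print(c0,fr[158:184,c0:c0+12].mean((1,2)).astype(int).tolist())
print(togo(s,.631,-.0352,.0353))
E
```

```text
[ 0.63048935 -0.03585822  0.03058814] 0.03531767269421375 [ 0.66629219  0.07440581 -0.26182532] 0.049054597477318905
[0.626  0.0598 0.0541] 2.81
profile [(156, 94), (157, 94), (158, 94), (159, 96), (160, 107), (161, 139), (162, 175), (163, 192), (164, 194), (165, 189), (166, 183), (167, 178), (168, 177), (169, 177), (170, 177), (171, 177), (172, 177), (173, 178), (174, 178), (175, 181), (176, 180), (177, 160), (178, 132), (179, 116), (180, 112), (181, 112), (182, 112), (183, 112), (184, 113), (185, 116), (186, 118), (187, 120), (188, 121), (189, 121), (190, 121), (191, 121), (192, 121), (193, 121), (194, 122)]
168 -0.041 -0.0427
169 -0.0405 -0.0421
170 -0.0399 -0.0416
171 -0.0393 -0.0411
172 -0.0388 -0.0405
173 -0.0382 -0.04
174 -0.0377 -0.0395
175 -0.0371 -0.0389
176 -0.0365 -0.0384
177 -0.036 -0.0378
178 -0.0354 -0.0373
179 -0.0348 -0.0367
220 [91, 93, 104, 137, 174, 191, 194, 189, 181, 177, 176, 176, 176, 176, 176, 176, 178, 182, 179, 159, 130, 114, 110, 110, 110, 110]
260 [96, 97, 108, 140, 176, 193, 195, 190, 183, 178, 178, 178, 178, 178, 177, 178, 178, 182, 180, 161, 133, 117, 113, 113, 113, 113]
280 [134, 131, 139, 165, 188, 197, 197, 192, 185, 181, 180, 179, 180, 180, 180, 180, 180, 183, 182, 163, 135, 120, 117, 116, 116, 115]
{'turn': np.float64(0.0), 'tx': np.float64(-0.0005), 'ty': np.float64(0.0006), 'z': np.float64(0.0306)}
```

Call:
send_rows([
  [[-0.0005, 0.0005, 0], [0, 0, 0], 0.5],
  [[0, 0, 0.003], [0, 0, 0], 0.5],
  [[0, 0, 0.002], [0, 0, 0], 0.5],
  [[0, 0, 0], [0, 0, 0], 0.5],
  [[0, 0, 0], [0, 0, 0], 0.5],
])

```text
clock: 55.82
tcp_pos: [0.6306, -0.0352, 0.0253]
tcp_rot: [0.0, -0.018, 1.0, -0.0]
wrist_force: [-3.5, 0.3, 6.5]
width: 0.0493
gripper_force: 27.0
```

```bash
python3 - <<'E'
from h import *
p=shot("wrist","w18");s=get_state();print(s["tcp_pos"],yaw(s),s["wrist_force"],s["width"])
fr=p["frame"].astype(int)
for c0 in(220,260,280): print(c0,fr[158:186,c0:c0+12].mean((1,2)).astype(int).tolist())
E
```

```text
[ 0.63063602 -0.03522348  0.02526285] 0.03544230014598607 [-2.06189744  0.43873524  5.05371355] 0.04929960763833352
220 [91, 91, 91, 96, 119, 155, 182, 193, 193, 187, 181, 177, 176, 176, 176, 176, 176, 175, 168, 148, 125, 112, 110, 109, 109, 110, 110, 113]
260 [94, 94, 94, 99, 121, 157, 184, 194, 193, 188, 181, 178, 177, 177, 177, 178, 177, 176, 169, 149, 126, 115, 112, 111, 112, 111, 113, 114]
280 [148, 142, 126, 119, 139, 173, 193, 197, 195, 190, 183, 179, 179, 178, 179, 179, 178, 177, 170, 151, 129, 118, 114, 114, 114, 114, 115, 117]
```

Call:
send_rows([
  [[0, 0, 0], [0, 0, 0], 0.38],
  [[0, 0, 0], [0, 0, 0], 0.3],
  [[0, 0, 0], [0, 0, 0], 0.2],
  [[0, 0, 0], [0, 0, 0], 0.1],
  [[0, 0, 0], [0, 0, 0], 0],
  [[0, 0, -0.03], [0, 0, 0], 0],
  [[0, 0, -0.05], [0, 0, 0], 0],
  [[0.02, 0.035, -0.04], [0, 0, 0], 0],
  [[0.02, 0.035, -0.04], [0, 0, 0], 0],
  [[0.02, 0.03, -0.02], [0, 0, 0], 0],
  [[0, 0, 0], [0, 0, 0], 0],
  [[0, 0, 0], [0, 0, 0], 0],
])

```text
clock: 57.38
tcp_pos: [0.5672, 0.0621, 0.2042]
tcp_rot: [-0.0, -0.018, 1.0, -0.0]
wrist_force: [-0.2, -0.5, -0.0]
width: 0.0855
gripper_force: 0.0
```

```bash
python3 - <<'E'
from h import *
p=shot("wrist");s=get_state();print(s["tcp_pos"],s["clock"])
for r in regions_of("cover_1",p)[:4]:
    x,e=fitbox(p,r["pixels"],.076,.05,.024,.04);x2,e2=fitbox(p,r["pixels"],.076,.05,0,.04);print(r["pixels"].sum(),x.round(4),round(e,2),x2.round(4),round(e2,2))
q=shot("side")
a=cv2.resize(p["frame"][110:320,60:470],None,fx=1.9,fy=1.9,interpolation=cv2.INTER_CUBIC);b=cv2.resize(q["frame"][140:250,200:400],None,fx=3.6,fy=1.8,interpolation=cv2.INTER_CUBIC)
w=min(a.shape[1],b.shape[1]);cv2.imwrite("pics/fin.png",np.vstack([a[:,:w],b[:190,:w]]))
E
```

```text
[0.56725822 0.06184541 0.20391771] 57.425
2656 [0.6237 0.1649 0.0367] 1.19 [0.627  0.1664 0.0481] 2.17
2690 [0.6282 0.0643 0.0542] 0.43 [0.6326 0.0646 0.0606] 1.15
2704 [ 0.6312 -0.0364  0.0364] 1.14 [ 0.6346 -0.0378  0.0222] 2.06
464 [ 0.6268 -0.033   6.295 ] 1.5 [ 0.6338 -0.0377  0.0234] 1.47
```

View pics/fin.png

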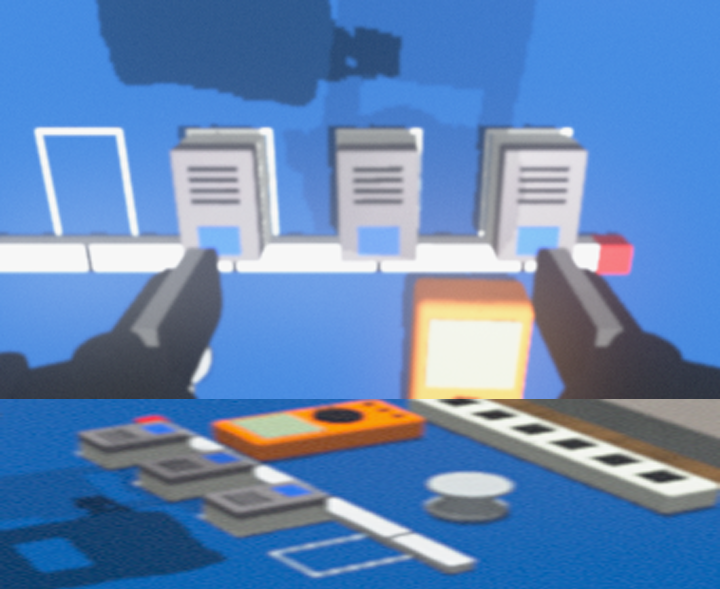

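The three covers sit on the row, at crop (220,200), (378,200) and (540,200), and the bystanders are untouched. The middle cover is turned about 1°, so I'll square it with a gentle squeeze over case and cover together.

Call:
send_rows([
  [[-0.03, 0.0005, 0.03], [0, 0, 0], 0],
  [[-0.03, 0.0005, 0.04], [0, 0, 0], 0],
  [[0, 0, 0.05], [0, 0, 0], 0],
  [[0, 0, 0.04], [0, 0, 0], 0],
  [[0, 0, 0.022], [0, 0, 0], 0],
  [[0, 0, 0.011], [0, 0, 0], 0],
  [[0, 0, 0], [0, 0, 0], 0],
  [[0, 0, 0], [0, 0, 0], 0],
  [[0, 0, 0], [0, 0, 0], 0],
], force=30)

```text
clock: 58.65
tcp_pos: [0.6275, 0.0656, 0.0128]
tcp_rot: [0.001, -0.018, 1.0, -0.0]
wrist_force: [0.7, -0.3, 0.3]
width: 0.0855
gripper_force: 0.0
```

```bash
python3 - <<'E'
from h import *
s=get_state();print(s["tcp_pos"],yaw(s),togo(s,.628,.065,.0353))
E
```

```text
[0.62751449 0.0656448  0.01278979] 0.03534508516112512 {'turn': np.float64(0.0), 'tx': np.float64(-0.0005), 'ty': np.float64(-0.0007), 'z': np.float64(0.0128)}
```

Call:
send_rows([
  [[-0.0005, -0.0007, 0.002], [0, 0, 0], 0],
  [[0, 0, 0], [0, 0, 0], 0.1],
  [[0, 0, 0], [0, 0, 0], 0.2],
  [[0, 0, 0], [0, 0, 0], 0.3],
  [[0, 0, 0], [0, 0, 0], 0.36],
  [[0, 0, 0], [0, 0, 0], 0.4],
  [[0, 0, 0], [0, 0, 0], 0.5],
  [[0, 0, 0], [0, 0, 0], 0.5],
  [[0, 0, 0], [0, 0, 0], 0.5],
  [[-0.001, 0, 0], [0, 0, 0], 0.5],
  [[-0.001, 0, 0], [0, 0, 0], 0.5],
  [[0, 0, 0], [0, 0, 0], 0.5],
])

```text
clock: 60.15
tcp_pos: [0.6281, 0.0651, 0.01]
tcp_rot: [-0.002, -0.018, 1.0, -0.0]
wrist_force: [-10.6, -0.2, 9.7]
width: 0.0495
gripper_force: 33.0
```

Call:
send_rows([
  [[0.001, 0, 0], [0, 0, 0], 0.5],
  [[0, 0, 0], [0, 0, 0], 0.38],
  [[0, 0, 0], [0, 0, 0], 0.3],
  [[0, 0, 0], [0, 0, 0], 0.2],
  [[0, 0, 0], [0, 0, 0], 0.1],
  [[0, 0, 0], [0, 0, 0], 0],
  [[0, 0, -0.03], [0, 0, 0], 0],
  [[0, 0, -0.05], [0, 0, 0], 0],
  [[0.02, 0, -0.05], [0, 0, 0], 0],
  [[0.02, 0, -0.05], [0, 0, 0], 0],
  [[0, 0, 0], [0, 0, 0], 0],
  [[0, 0, 0], [0, 0, 0], 0],
])

```text
clock: 61.65
tcp_pos: [0.5884, 0.0636, 0.1892]
tcp_rot: [-0.0, -0.018, 1.0, 0.0]
wrist_force: [0.8, 0.1, -0.4]
width: 0.0856
gripper_force: 0.0
```

```bash
python3 - <<'E'
from h import *
p=shot("wrist");s=get_state();print(s["tcp_pos"],s["clock"])
for r in regions_of("cover_1",p)[:4]:
    x,e=fitbox(p,r["pixels"],.076,.05,.024,.04);print(r["pixels"].sum(),x.round(4),round(e,2))
a=cv2.resize(p["frame"][120:270,130:390],None,fx=3,fy=3,interpolation=cv2.INTER_CUBIC);cv2.imwrite("pics/fin2.png",a)
E
```

```text
[0.5883155  0.06364377 0.18853007] 61.7
3167 [0.6242 0.165  0.0337] 0.57
3182 [ 0.6309 -0.0363  0.0305] 0.56
2920 [0.6285 0.0642 0.0498] 0.71
```

View pics/fin2.png

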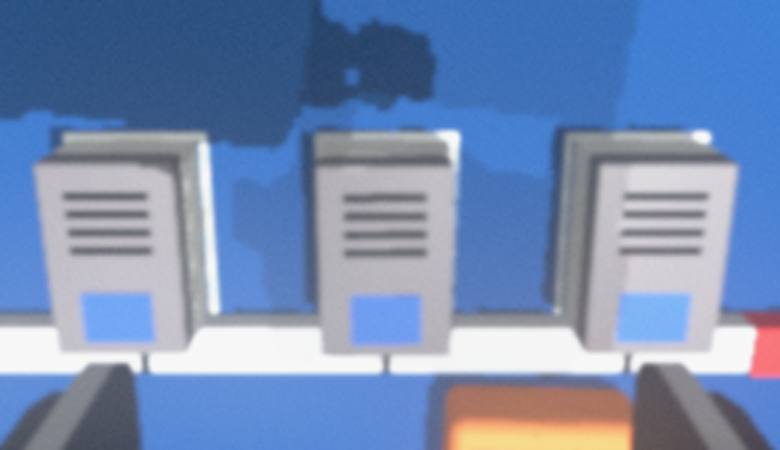

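```bash
python3 -c "
from cell import *
print(sign_off())"
```

```text
the job is handed in; nothing more can be done
None
```

The job is handed in: the three white units stand against the rail in places 1–3, each with a grey cover label-up. Covers 1 and 3 measure flush to about 1 mm, while the middle one still looked about 0.8° off square after a squeeze to correct it. The spare cover, the pink look-alike, bin, meter and spool were not moved.

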